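# Air the onggi jar under a weighted bamboo board

## Task

Put the empty jar out to air: clear the teal mat by hanging the bamboo mat holder astride the steel rail, then lay the jar's white lid knob up in the middle of the mat. Then take just the top bamboo board from the rack, leaving the others there, and lay it flat and centred across the jar's open mouth. Last, pile every pressing stone that is out, whatever their number, into one steady stack over the middle of the board, one stone on another; turn each so that it beds down on the one below and none leans more than about 14 degrees. Leave everything else alone.

Things in the scene. Friction and masses are not known exactly. Their poses are not given: they have to be found in the camera images.
- jar: low brown onggi jar, open-mouthed, fixed, 90 mm high, belly 194 mm across; origin at the centre of its foot on the table, z up
- jar_mouth (a point): centre of the jar's mouth at rim height (90 mm above the table); the flat rim is 164 mm across outside, about 136 mm inside
- lid: loose white plastic lid, 0.14 kg, at first lying on the jar's rim: a flat disc 176 mm across and 10 mm thick with a round knob 30 mm across standing from 10 to 44 mm above its underside, at its centre. Origin at the centre of the underside, z up
- mat: fixed square teal mat 190 x 190 x 6 mm on the table; origin at the centre of its underside. The bamboo mat holder stands on it at first
- holder: loose bamboo mat holder, 0.18 kg: a stiff upside-down U, 120 mm long (its y) and 100 mm high. Its crown, a plate 44 mm wide (x) from 90 to 100 mm above the feet, has upright cheeks 6 mm thick going down from it to 70 mm (44 mm wide outside, 32 mm gap inside); below, the two legs splay to 66 mm wide at the feet. Open below and at both ends. Origin at the middle between the feet, z up
- holder_crown (a point): centre of the underside of the holder's crown plate (90 mm above the holder's origin), which rests on the bar when it is hung
- rail: fixed steel rail: a round bar 14 mm thick along its y, 300 mm long, on a post at each end, its axis 165 mm above the table; origin on the table below the bar's middle, x across the bar
- rack: fixed grey plastic rack slab 90 x 200 x 10 mm (x, y, z) that carries the stack of three boards
- board1: top board of the stack, loose: bamboo, 64 mm wide (x) x 220 mm long (y) x 14 mm thick, 0.13 kg; origin at the centre of its underside, z up. The one to use
- board2: middle board of the stack, same shape; leave it in the stack
- board3: lowest board of the stack, same shape; leave it in the stack
- stone1: pressing stone 1, mid grey, an irregular wedge 104 mm long (its x) by 60 mm wide (its y, upright parallel sides), mass 0.3-0.55 kg. Origin at the centre of its underside, z up. Its top face slopes up towards +x at 7 degrees: 28 mm high at the thin -x end, 34 mm above the origin, 40 mm at the thick +x end. May be absent.
- stone2: pressing stone 2, sandy, an irregular wedge 100 mm long (its x) by 57 mm wide (its y, upright parallel sides), mass 0.3-0.55 kg. Origin at the centre of its underside, z up. Its top face slopes up towards +x at 9 degrees: 24 mm high at the thin -x end, 32 mm above the origin, 40 mm at the thick +x end. May be absent.
- stone3: pressing stone 3, dark blue-grey, an irregular wedge 96 mm long (its x) by 60 mm wide (its y, upright parallel sides), mass 0.3-0.55 kg. Origin at the centre of its underside, z up. Its top face slopes up towards +x at 8 degrees: 29 mm high at the thin -x end, 36 mm above the origin, 43 mm at the thick +x end. May be absent.
- stone4: pressing stone 4, reddish brown, an irregular wedge 100 mm long (its x) by 56 mm wide (its y, upright parallel sides), mass 0.3-0.55 kg. Origin at the centre of its underside, z up. Its top face slopes up towards +x at 7 degrees: 30 mm high at the thin -x end, 36 mm above the origin, 42 mm at the thick +x end. Its underside is hollow in the middle: it stands on two feet 26 mm long, one at each end, 7 mm high. May be absent.
- stone5: pressing stone 5, pale, 92 mm long (x) by 56 mm wide (y, upright sides), 0.25-0.5 kg: flat underside, upright to 22 mm, its top a gable with a ridge across the middle (about 40 mm high), on which no other stone lies steady, so it can only go on top. Origin at the centre of its underside. May be absent
- tongs: bystander: steel tongs lying on the table, 190 mm long; leave alone
- sprayer: bystander: green bottle 64 mm across, 170 mm high; leave alone
- saltjar: bystander: low glass salt jar with red cap, 68 mm across, 50 mm high; leave alone
- bowl: bystander: steel bowl 140 mm across, 55 mm high; leave alone

How it is judged:
By the outcome, as a careful person would: the job done as asked, in the order asked, and still so for the second after the job is handed in, with the robot touching nothing.
Of stone1, stone2, stone3, stone4, stone5 only 4 to 5 are there at a start; the rules pass over those that are not, and their reading is None.
At some moment in a run one of lid, holder, stone5 may be knocked a few centimetres aside while the robot is not near it.
It also fails if it takes over 210 s, if anything falls off the work surface, if the arm or the gripper's body presses on something with over 40 N, if the wrist force passes 120 N, or if a joint passes its speed limit or range.

## Robot

A 7-joint arm with a two-finger parallel gripper is mounted at the origin on the work surface. World frame = base frame: x ahead of the robot, y to its left, z up, the work surface at z = 0. Lengths are in mm, angles in degrees, forces in N, time in s.
With the tool pointing down it reaches from about 400 to 900 mm from the base axis. Payload 5.5 kg.
Tool frame: the origin (TCP) lies midway between the tips of the shut fingers; the grasp point (between the pads) lies 19 mm behind it; z points along the fingers, y is the direction in which the jaws open and shut (so a half turn about z gives the same grasp; the last joint's range is limited). The gripper opens to 85 mm and grips with 20 to 120 N. Pads are 22 mm wide; open, the fingers measure 114 mm over their backs; the gripper's body (76 mm by 85 mm) begins 54 mm behind the grasp point. The pads swing forward as they close: fully open they stand 13 mm farther back than shut.
Start: joints at [85.038, 28.699, -24.465, 88.831, 12.651, 65.22, -12.049], TCP at [222.796, -610.625, 197.21] pointing down, gripper open.
Joint ranges: [-164.97, 164.97], [-17.58, 116.51], [-87.97, 89.64], [11.32, 138.91], [-80.73, 260.73], [10.89, 115.49], [-147.41, 147.41]. Speed limits (degrees/s): [147.25, 147.25, 180, 180, 180, 180, 180].

## Interface

Orientations are given as [roll, pitch, yaw] about the fixed x, y, z axes, in that order (R = Rz(yaw) Ry(pitch) Rx(roll)).
In Python, from workcell import arm, grab_frame, calibration gives the robot as it stands. The module is installed in compiled form; this text tells all that it offers.
- The arm moves only by the shell command python3 -m crank 'ROWS' [FORCE]. ROWS is JSON, a list of rows, each a list of 3 entries, a list of its own where there are three numbers: the turn, a rotation vector about the world's x, y, z each as a share of 2 rad, from -1 to 1, then the shift along the world's x, y, z each as a share of 0.15 m, from -1 to 1, then the gripper command: -1 is shut, 1 is fully open, values between are in proportion. A call has 1 to 20 rows; each row is the pose to reach, as a shift and turn from the pose commanded when the call began; what a row does not reach only later rows make up. A row lasts 1/12 s, in which the tool goes at most 41.7 mm and 7.16 degrees, less where a joint would pass 70% of its speed; a pose out of reach is approached as far as the arm can. A call with a number of a shift or a turn outside -1 to 1 is refused whole. A call with a gripper value outside its range is refused whole. The fingers move at their own pace and stop on an object; FORCE is the grip in N (left out, the last holds). Time passes only in rows, so rows that repeat a pose let the fingers close. It gives the time, the measured TCP pose, the force and the opening at its end, in the units of the state.
- arm.get_state(): the state, without advancing time (a new reading comes with each control period).
- grab_frame(name): name is "scene" or "top" or "wrist"; returns (picture, depth): 384x512x3 uint8, blue, green, red; 384x512 float32, mm along the optical axis (not along the pixel's ray), 0 where there is no reading.
- calibration(name): a dict with "intrinsics" (3x3 intrinsics, pixels), "T" (4x4, takes a point from camera to world coordinates); the wrist camera has in their place "hand_eye" (4x4, takes a point from camera to tool coordinates, whose origin is the TCP and whose axes are the flange's). Camera axes: x right, y down, z forward; pixel columns grow to the right and rows downward; lengths in mm; the calibration is good to about 2 mm. A picture is of the moment at which its call begins: read the wrist's pose just before it. calibration takes no time and is no camera call.
- arm.sign_off(): hands the job in, once; it reports no verdict.
The state is a dict: "time_s": time; "qpos": joint angles; "dq": joint speeds; "tau": joint torques, N m; "tool_pos": TCP position; "tcp_rot": TCP orientation; "force": force on the tool from outside, world axes, zero at the start; "moment": the same for the moment, N m; "grip_width": finger opening in mm.
Only numpy, scipy, OpenCV 4.12 (cv2) and the standard library are available. Lean on these libraries where they do the work, as an engineer would, in place of code of your own. Each camera call takes 0.05 s, during which the arm holds its last target.

## Working session

There is one attempt and no reset: what is moved stays moved. The work goes in short steps, Python scripts to look and compute and a shell command to move; the robot and the scene stay as the last step left them, time stands still between calls to the robot, and variables do not carry over. Pictures are saved under pics/ and viewed, and the job is handed in when it is done.

```bash
mkdir -p pics; ls; cat > h.py <<'E'
import numpy as np, cv2, json
from workcell import arm, grab_frame, calibration
def snap(name,fn=None):
    s=arm.get_state()
    im,d=grab_frame(name)
    if fn: cv2.imwrite('pics/'+fn,im)
    np.savez('last_%s.npz'%name,im=im,d=d,pos=s['tool_pos'],rot=s['tcp_rot'])
    return im,d
def Rm(rpy):
    from scipy.spatial.transform import Rotation as R
    return R.from_euler('xyz',rpy,degrees=True).as_matrix()
def cam(name,pos=None,rot=None):
    c=calibration(name)
    if name!='wrist': return np.array(c['intrinsics']),np.array(c['T'])
    T=np.eye(4);T[:3,:3]=Rm(rot);T[:3,3]=pos
    return np.array(c['intrinsics']),T@np.array(c['hand_eye'])
def cloud(name):
    z=np.load('last_%s.npz'%name)
    K,T=cam(name,z['pos'],z['rot']); d=z['d']
    v,u=np.mgrid[:d.shape[0],:d.shape[1]]
    P=np.stack([(u-K[0,2])/K[0,0]*d,(v-K[1,2])/K[1,1]*d,d],-1)
    W=P@T[:3,:3].T+T[:3,3]
    W[d==0]=np.nan
    return z['im'],W
E
python3 - <<'E'
from h import *
for n in ('scene','top'):
    snap(n,n+'0.png')
    print(n,calibration(n))
print(calibration('wrist')); print(arm.get_state())
E
```

```text
pics
scene {'intrinsics': array([[450.39090641,   0.        , 259.21011862],
       [  0.        , 450.39090641, 187.79682329],
       [  0.        ,   0.        ,   1.        ]]), 'T': array([[-7.25901490e-01,  4.95664431e-01, -4.76847774e-01,
         1.24262356e+03],
       [ 6.87696604e-01,  5.34989806e-01, -4.90774172e-01,
         7.46347567e+02],
       [ 1.18493975e-02, -6.84180297e-01, -7.29216643e-01,
         1.14036530e+03],
       [ 0.00000000e+00,  0.00000000e+00,  0.00000000e+00,
         1.00000000e+00]])}
top {'intrinsics': array([[445.46837445,   0.        , 257.05111579],
       [  0.        , 445.46837445, 192.16253593],
       [  0.        ,   0.        ,   1.        ]]), 'T': array([[-2.71156203e-02, -9.80304934e-01,  1.95619479e-01,
         2.29067766e+02],
       [-9.99540500e-01,  2.92409977e-02,  7.98455051e-03,
         1.97263320e+01],
       [-1.35474030e-02, -1.95313085e-01, -9.80647371e-01,
         1.74371756e+03],
       [ 0.00000000e+00,  0.00000000e+00,  0.00000000e+00,
         1.00000000e+00]])}
{'intrinsics': array([[343.09945572,   0.        , 
[... 450 characters left out ...]
    1.00000000e+00]])}
{'time_s': 0.1, 'qpos': array([ 85.0376262 ,  28.75004779, -24.45485953,  88.885019  ,
        12.65045446,  65.22004574, -12.04965554]), 'dq': array([-0.12563984, -0.22981962, -0.02314081, -0.23711786, -0.09439144,
       -0.04844601, -0.02125757]), 'tau': array([-1.03025464e-02, -5.70811522e+01, -5.83815962e+00, -2.81747675e+01,
        1.06834664e-02,  5.53564678e-03, -1.49027329e-05]), 'tool_pos': array([ 222.50711593, -609.99967257,  196.24974148]), 'tcp_rot': array([-1.79898219e+02, -4.61727346e-03,  2.00452582e+01]), 'force': array([-0.47877574, -0.14094732,  0.37805342]), 'moment': array([-0.0022305 ,  0.00340068, -0.0277568 ]), 'grip_width': 85.34100943679368}
```

View pics/scene0.png

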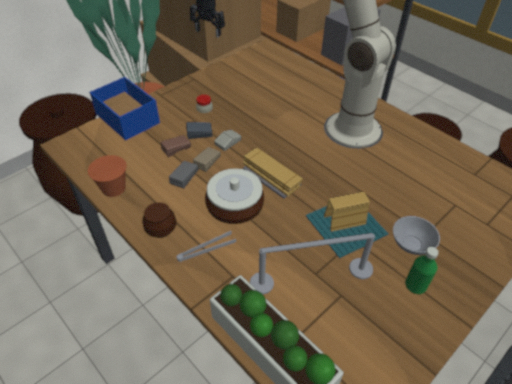

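View pics/top0.png

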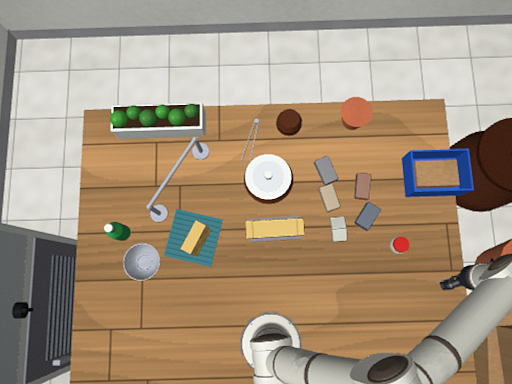

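Both views show all five stones: in the top view, grey (326,170), sandy (330,196), red (363,186), dark blue (368,216) and pale (339,229). The jar with its lid is at (269,177), the boards at (275,229), the holder on the mat at (194,238), and the rail runs from (158,213) to (200,151). Next I'll measure them.

```bash
python3 - <<'E'
from h import *
im,W=cloud('top')
c=cv2.resize(im[100:280,130:420],None,fx=2.7,fy=2.7,interpolation=cv2.INTER_CUBIC); cv2.imwrite('pics/topcrop0.png',c)
h=W[...,2]
# table height check
print('table',np.nanmedian(h[260:290,200:240]))
m=((h>14)&(h<400)&(W[...,0]>250)&(W[...,0]<900)&(W[...,1]>-520)&(W[...,1]<520)).astype(np.uint8)
n,l,st,ce=cv2.connectedComponentsWithStats(m,connectivity=4)
for i in range(1,n):
    if st[i,4]<40: continue
    k=l==i; P=W[k]; top=P[P[:,2]>np.percentile(P[:,2],90)-12]
    r=cv2.minAreaRect(P[:,:2].astype(np.float32)); 
    hsv=np.median(im[k],0)
    print(i,st[i,4],ce[i].round(),'rect',np.round(r[0]),np.round(r[1]),round(r[2],1),'z',np.percentile(P[:,2],[5,50,95]).round(),'bgr',hsv,'mean',np.nanmean(P,0).round())
E
```

```text
table 0.7225496091741661
1 700 [356. 115.] rect [ 852. -363.] [123.  96.] 89.6 z [ 55. 100. 107.] bgr [ 76. 110. 197.] mean [ 853. -361.   97.]
2 2675 [168. 131.] rect [696. 378.] [284. 407.] 90.0 z [ 31. 112. 172.] bgr [ 80. 131.  85.] mean [807. 367. 114.]
4 542 [289. 122.] rect [ 844. -102.] [96. 93.] 89.4 z [42. 85. 97.] bgr [28. 47. 89.] mean [ 837. -100.   78.]
47 1912 [269. 179.] rect [613. -14.] [184. 189.] 42.9 z [ 59. 100. 109.] bgr [239. 236. 232.] mean [607. -12.  97.]
51 780 [328. 183.] rect [ 599. -249.] [216.  81.] 6.7 z [21. 33. 43.] bgr [150. 147. 147.] mean [ 598. -245.   32.]
57 384 [363. 186.] rect [ 584. -382.] [ 56. 101.] 81.0 z [22. 36. 44.] bgr [111. 125. 164.] mean [ 582. -380.   35.]
63 404 [368. 216.] rect [ 464. -393.] [61. 98.] 55.7 z [23. 36. 45.] bgr [134. 121. 112.] mean [ 463. -391.   35.]
96 355 [339. 229.] rect [ 419. -278.] [93. 58.] 4.1 z [19. 32. 42.] bgr [189. 198. 196.] mean [ 417. -276.   31.]
102 1038 [275. 228.] rect [425. -32.] [ 84. 222.] 1.0 z [31. 52. 59.] bgr [120. 199. 231.] mean [425. -30.  51.]
113 600 [196. 239.] rect [393. 268.] [ 63. 130.] 57.8 z [ 24. 103. 111.] bgr [116. 196. 230.] mean [390. 265.  87.]
132 227 [398. 245.] rect [ 350. -495.] [62. 49.] 0.0 z [18. 48. 55.] bgr [ 42.  46. 210.] mean [ 348. -496.   43.]
154 512 [145. 261.] rect [315. 464.] [128. 112.] 0.1 z [15. 29. 58.] bgr [164. 156. 156.] mean [317. 469.  33.]
```

```bash
python3 - <<'E'
from h import *
im,W=cloud('scene')
cv2.imwrite('pics/scenecrop0.png',cv2.resize(im[85:300,140:450],None,fx=2.5,fy=2.5,interpolation=cv2.INTER_CUBIC))
E
```

```text
(no output)
```

View pics/topcrop0.png

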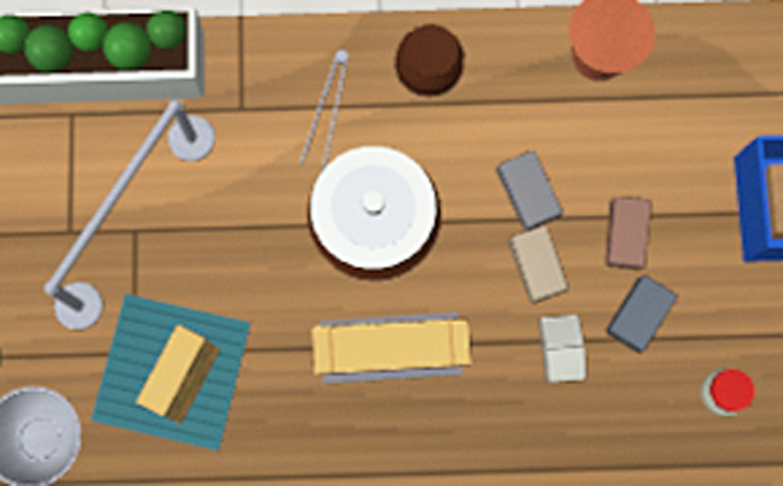

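View pics/scenecrop0.png

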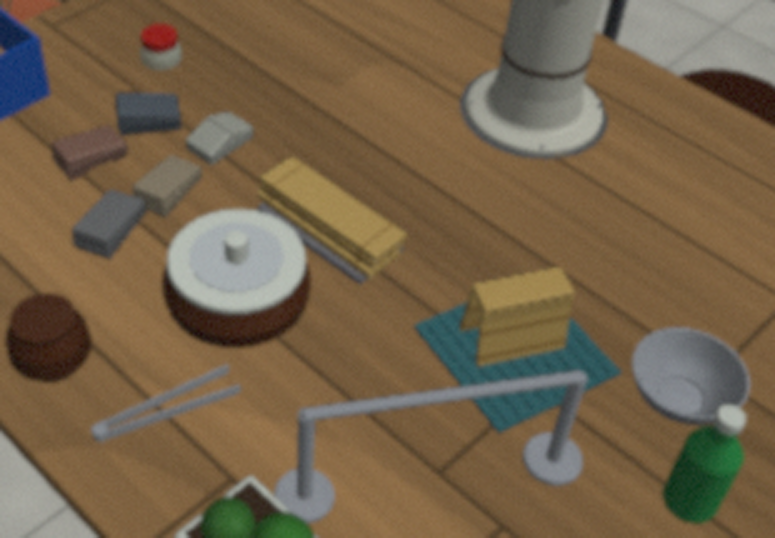

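```bash
python3 - <<'E'
from h import *
im,W=cloud('top'); h=W[...,2]
K,T=cam('top')
def ray(u,v,z):
    d=T[:3,:3]@np.array([(u-K[0,2])/K[0,0],(v-K[1,2])/K[1,1],1]); return T[:3,3]+d*(z-T[2,3])/d[2]
hsv=cv2.cvtColor(im,cv2.COLOR_BGR2HSV)
# mat: teal
m=(cv2.inRange(hsv,(80,60,40),(100,255,200))>0); m[:200]=0;m[280:]=0;m[:,:150]=0;m[:,240:]=0
uv=np.argwhere(m)[:,::-1]
P=np.array([ray(u,v,6)[:2] for u,v in uv],np.float32); r=cv2.minAreaRect(P); print('mat',r)
# holder crown
k=(h>95)&(h<120)&(W[...,0]>300)&(W[...,0]<480)&(W[...,1]>180)&(W[...,1]<350)
uv=np.argwhere(k)[:,::-1];P=np.array([ray(u,v,106)[:2] for u,v in uv],np.float32); print('holder',cv2.minAreaRect(P),P.mean(0),np.nanmedian(h[k]))
# knob
k=(h>115)&(h<150)&(np.hypot(W[...,0]-610,W[...,1]+12)<60); print('knob',k.sum(),np.nanmean(W[k],0))
k=(cv2.inRange(im,(200,200,200),(255,255,255))>0)&(h>88)&(h<115)&(np.hypot(W[...,0]-610,W[...,1]+12)<120)
uv=np.argwhere(k)[:,::-1];P=np.array([ray(u,v,100)[:2] for u,v in uv],np.float32);print('lid',cv2.minEnclosingCircle(P),np.median(h[k]))
# board1
k=(h>48)&(h<65)&(W[...,0]>360)&(W[...,0]<500)&(W[...,1]>-170)&(W[...,1]<110)
uv=np.argwhere(k)[:,::-1];P=np.array([ray(u,v,52)[:2] for u,v in uv],np.float32); print('board',cv2.minAreaRect(P),np.median(h[k]),'plane')
# rail
k=(h>155)&(h<190)&(W[...,0]>400)&(W[...,1]>120)&(W[...,1]<420)
P=W[k]; print('rail',k.sum(),np.median(P[:,2])); 
uv=np.argwhere(k)[:,::-1];P=np.array([ray(u,v,168)[:2] for u,v in uv],np.float32)
print(cv2.minAreaRect(P))
# stones by colour comps w/ plane fit
for nm,c in dict(s1=(326,170),s2=(330,196),s4=(363,186),s3=(368,216),s5=(339,229)).items():
    col=im[c[1]-2:c[1]+3,c[0]-2:c[0]+3].reshape(-1,3).mean(0)
    k=(h>15)&(np.abs(im.astype(float)-col).sum(2)<60); k[:c[1]-20]=0;k[c[1]+20:]=0;k[:,:c[0]-18]=0;k[:,c[0]+18:]=0
    P=W[k];A=np.c_[P[:,:2]-P[:,:2].mean(0),np.ones(len(P))]
    s=np.linalg.lstsq(A,P[:,2],rcond=None)[0]
    r=cv2.minAreaRect(P[:,:2].astype(np.float32))
    print(nm,k.sum(),np.round(r[0]),np.round(r[1]),round(r[2],1),'slope up dir',round(np.degrees(np.arctan2(s[1],s[0]))),'deg',round(np.degrees(np.arctan(np.hypot(s[0],s[1]))),1),'z',round(s[2]))
E
```

```text
mat ((404.2203369140625, 289.14453125), (187.74549865722656, 187.60101318359375), 75.07244873046875)
holder ((394.7536926269531, 271.53668212890625), (45.489505767822266, 118.9924545288086), 61.95841979980469) [393.8827  272.20377] 105.71056895162747
knob 56 [614.54496514 -10.84117651 133.40141015]
lid ((617.3156127929688, -9.05528736114502), 86.93315887451172) 101.22103269660897
board ((425.0909423828125, -30.519302368164062), (65.0756607055664, 219.47805786132812), 1.9460831880569458) 53.14121380720894 plane
rail 342 170.93752475690428
((668.2523803710938, 325.6826171875), (115.59283447265625, 381.28021240234375), 77.13075256347656)
s1 352 [ 641. -242.] [129.  73.] 5.0 slope up dir 21 deg 6.4 z 35
s2 303 [ 544. -248.] [93. 52.] 17.0 slope up dir 29 deg 9.6 z 32
s4 317 [ 582. -395.] [79. 95.] 80.1 slope up dir 6 deg 6.2 z 37
s3 335 [ 466. -392.] [54. 91.] 55.4 slope up dir -42 deg 7.3 z 36
s5 292 [ 436. -274.] [128.  53.] 6.0 slope up dir -62 deg 0.9 z 32
```

```bash
python3 - <<'E'
from h import *
im,W=cloud('top'); h=W[...,2]
K,T=cam('top')
k=(h>150)&(h<190); k[:,:140]=0;k[:,205:]=0;k[:136]=0;k[212:]=0
P=W[k]; print(k.sum(),P.min(0),P.max(0))
# restrict
P=P[:,:]
(vx,vy,x0,y0)=cv2.fitLine(P[:,:2].astype(np.float32),cv2.DIST_HUBER,0,.01,.01).ravel()
print(vx,vy,np.degrees(np.arctan2(vy,vx)))
t=(P[:,:2]-[x0,y0])@[vx,vy]; r=(P[:,:2]-[x0,y0])@[-vy,vx]
print(np.percentile(r,[0,5,50,95,100]),t.min(),t.max()); mid=np.array([x0,y0])+[vx*(t.min()+t.max())/2,vy*(t.min()+t.max())/2]; print('mid',mid,np.median(P[:,2]))
E
```

```text
350 [494.33733349 247.75233735 151.22519306] [760.88088043 430.23451815 181.31642049]
0.83225197 -0.5543976 -33.66923
[-7.92986137 -5.74626085 -0.0451573   7.63157258 10.5137703 ] -154.43833154198106 161.80370972751845
mid [626.4565268  338.36744472] 170.95882593703425
```

```bash
python3 -m crank '[[[0,0,0.13],[0.5,0.5,0.2],1],[[0,0,0.26],[1,1,0.4],1],[[0,0,0.26],[1,1,0.4],1],[[0,0,0.26],[1,1,0.4],1],[[0,0,0.26],[1,1,0.4],1],[[0,0,0.26],[1,1,0.4],1]]'; python3 -m crank '[[[0,0,0.26],[0.7,1,0],1],[[0,0,0.26],[0.7,1,0],1],[[0,0,0.26],[0.7,1,0],1],[[0,0,0.26],[0.7,1,0],1],[[0,0,0.26],[0.7,1,0],1],[[0,0,0.26],[0.7,1,0],1]]'
```

```text
time_s: 0.6
tool_pos: [379.6, -454.4, 259.4]
tcp_rot: [179.8, -0.2, 50.4]
force: [1.0, -0.1, 1.1]
grip_width: 85.8
time_s: 1.1
tool_pos: [481.1, -304.5, 257.5]
tcp_rot: [179.9, -0.1, 80.2]
force: [0.9, 0.1, 0.8]
grip_width: 85.7
```

```bash
python3 -m crank '[[[0,0,0.16],[0,1,0],1],[[0,0,0.16],[0,1,0],1],[[0,0,0.16],[0,1,0],1],[[0,0,0.16],[0,1,0],1],[[0,0,0.16],[0,1,0],1]]'; python3 -m crank '[[[0,0,0.16],[-0.1,1,0],1],[[0,0,0.16],[-0.1,1,0],1],[[0,0,0.16],[-0.1,1,0],1],[[0,0,0.16],[-0.1,1,0],1],[[0,0,0.16],[-0.1,1,0],1]]';python3 -m crank '[[[0,0,0.16],[-0.2,1,0],1],[[0,0,0.16],[-0.2,1,0],1],[[0,0,0.16],[-0.2,1,0],1],[[0,0,0.16],[-0.2,1,0],1],[[0,0,0.16],[-0.2,1,0],1]]';python3 -m crank '[[[0,0,0.15],[-0.3,0.84,-0.4],1],[[0,0,0.15],[-0.3,0.84,-0.4],1],[[0,0,0.15],[-0.3,0.84,-0.4],1],[[0,0,0.15],[-0.3,0.84,-0.4],1],[[0,0,0.15],[-0.3,0.84,-0.4],1],[[0,0,0.15],[-0.3,0.84,-0.4],1]]'
python3 - <<'E'
from h import *
snap('wrist','w1.png'); snap('top','t1.png')
im,W=cloud('wrist');h=W[...,2]
k=(h>85)&(h<125)
uv=np.argwhere(k); print(k.sum(),np.nanmedian(h[k]))
P=W[k][:,:2].astype(np.float32); print(cv2.minAreaRect(P),P.mean(0)); s=arm.get_state();print(s['tool_pos'],s['tcp_rot'],s['qpos'])
E
```

```text
time_s: 1.52
tool_pos: [477.6, -154.8, 257.5]
tcp_rot: [-180.0, -0.0, 98.3]
force: [-0.9, 0.5, -0.9]
grip_width: 85.7
time_s: 1.93
tool_pos: [462.1, -5.7, 257.6]
tcp_rot: [180.0, -0.0, 116.6]
force: [-0.8, -0.1, 1.1]
grip_width: 85.5
time_s: 2.35
tool_pos: [431.8, 144.2, 257.8]
tcp_rot: [179.9, -0.0, 135.0]
force: [0.2, 0.1, 0.3]
grip_width: 85.4
time_s: 2.85
tool_pos: [387.9, 264.7, 196.4]
tcp_rot: [-179.9, -0.1, 151.8]
force: [0.6, 0.7, 0.2]
grip_width: 85.5
8274 105.24065246320839
((433.7166442871094, 347.89593505859375), (209.33734130859375, 119.70471954345703), 61.801048278808594) [400.1046 290.4981]
[389.31275221 263.47419254 197.11095881] [-1.79953137e+02  2.47245381e-02  1.51619235e+02] [ 21.04295238  20.55168342 -69.10435184 112.90227587  21.98092167
  61.37722109   3.88695845]
```

View pics/w1.png

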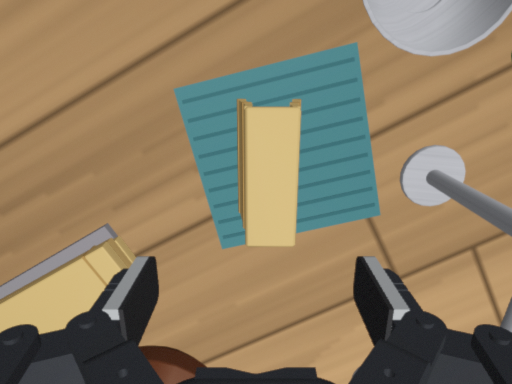

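```bash
cat >> h.py <<'E'
def ray(name,u,v,z):
    zz=np.load('last_%s.npz'%name); K,T=cam(name,zz['pos'],zz['rot'])
    d=np.stack([(np.asarray(u,float)-K[0,2])/K[0,0],(np.asarray(v,float)-K[1,2])/K[1,1],np.ones(np.shape(u))],-1)@T[:3,:3].T
    return T[:3,3]+d*((z-T[2,3])/d[...,2])[...,None]
def rectat(name,k,z):
    uv=np.argwhere(k); n,l,st,ce=cv2.connectedComponentsWithStats(k.astype(np.uint8),connectivity=4)
    b=1+np.argmax(st[1:,4]); uv=np.argwhere(l==b)
    P=ray(name,uv[:,1],uv[:,0],z)[:,:2].astype(np.float32); return cv2.minAreaRect(P),P.mean(0),len(P)
E
python3 - <<'E'
from h import *
im,W=cloud('wrist');h=W[...,2]
hsv=cv2.cvtColor(im,cv2.COLOR_BGR2HSV)
k=(h>98)&(h<115)&(hsv[...,0]<32)&(hsv[...,1]>70); k[260:]=0
print('crown',rectat('wrist',k,106))
m=cv2.inRange(hsv,(80,60,40),(100,255,200))>0; m=m&(h<20); m|=k
print('mat',rectat('wrist',m,6))
n=np.argwhere(cv2.inRange(hsv,(80,60,40),(100,255,200))>0)
print(cv2.minAreaRect(ray('wrist',n[:,1],n[:,0],6)[:,:2].astype(np.float32)))
im,W=cloud('top');h=W[...,2]
k=(h>95)&(h<120)&(W[...,0]>300)&(W[...,0]<480)&(W[...,1]>180)&(W[...,1]<350)
print('holder top',rectat('top',k,106))
E
```

```text
crown (((393.8684997558594, 275.202392578125), (43.20672607421875, 118.76773071289062), 61.8239631652832), array([390.41452, 277.0365 ], dtype=float32), 7409)
mat (((411.21875, 287.19384765625), (189.20883178710938, 205.13876342773438), 75.3421630859375), array([398.43756, 293.4845 ], dtype=float32), 28783)
((403.3843688964844, 289.2621765136719), (189.1715087890625, 189.0595245361328), 75.30062103271484)Traceback (most recent call last):
  File "<stdin>", line 12, in <module>
  File "h.py", line 31, in rectat
    b=1+np.argmax(st[1:,4]); uv=np.argwhere(l==b)
        ~~~~~~~~~^^^^^^^^^^
    return _wrapfunc(a, 'argmax', axis=axis, out=out, **kwds)
    return bound(*args, **kwds)
ValueError: attempt to get argmax of an empty sequence
```

The wrist view shows the holder crown at pixels (245–300, 105–245), i.e. (394, 274) mm with its long axis at 152°. The size (43×119 mm) and height (105 mm) match the given values. I'll descend and grip.

```bash
python3 -m crank '[[[0,0,0],[0.03,0.07,-0.2],1],[[0,0,0],[0.03,0.07,-0.4],1],[[0,0,0],[0.03,0.07,-0.6],1],[[0,0,0],[0.03,0.07,-0.75],1],[[0,0,0],[0.03,0.07,-0.83],1],[[0,0,0],[0.03,0.07,-0.83],1],[[0,0,0],[0.03,0.07,-0.83],-1],[[0,0,0],[0.03,0.07,-0.83],-1],[[0,0,0],[0.03,0.07,-0.83],-1],[[0,0,0],[0.03,0.07,-0.83],-1],[[0,0,0],[0.03,0.07,-0.83],-1],[[0,0,0],[0.03,0.07,-0.83],-1],[[0,0,0],[0.03,0.07,-0.83],-1]]' 40
```

```text
time_s: 4.03
tool_pos: [392.5, 275.9, 73.0]
tcp_rot: [180.0, 0.0, 151.8]
force: [-0.0, -0.5, -0.2]
grip_width: 0.8
```

```bash
python3 - <<'E'
from h import *
snap('wrist','w2.png'); snap('scene','s2.png')
E
```

```text
(no output)
```

View pics/w2.png

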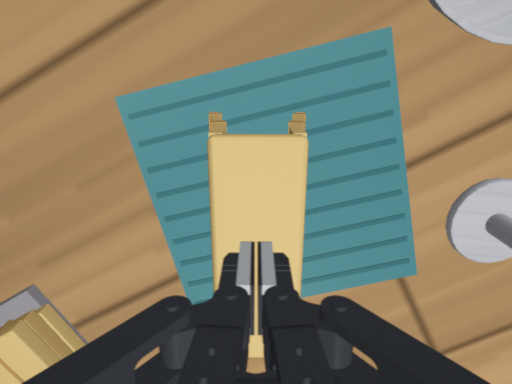

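View pics/s2.png

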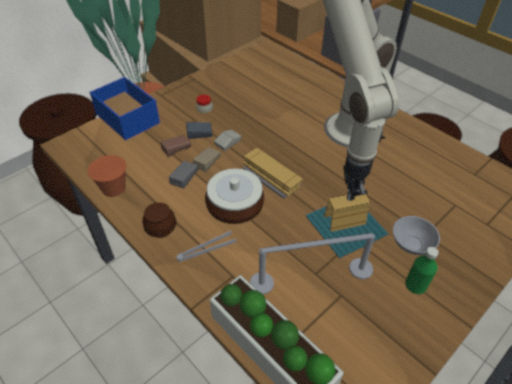

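```bash
python3 - <<'E'
from h import *
im,W=cloud('wrist'); print(arm.get_state()['tool_pos'])
for v,u in ((200,256),(160,240),(248,246),(248,266),(260,246),(270,266),(350,257),(120,216),(90,350),(50,60)): print(v,u,W[v,u].round(1))
E
```

```text
[392.32531166 275.89274123  72.80841389]
200 256 [nan nan nan]
160 240 [347.5 292.  106.3]
248 246 [380.9 276.9 116.8]
248 266 [384.8 284.7 117.1]
260 246 [380.9 277.3 127.1]
270 266 [385.1 283.9 133.6]
350 257 [442.2 249.7 104.9]
120 216 [331.3 282.6  51. ]
90 350 [359.2 365.7   8.4]
50 60 [244.2 205.   -0.5]
```

```bash
python3 - <<'E'
from h import *
im,W=cloud('wrist')
for v in range(236,256,2): print(v,W[v,246].round(1),W[v,258].round(1),im[v,246])
cv2.imwrite('pics/w2c.png',cv2.resize(im[200:384,150:360],None,fx=3,fy=3))
E
```

```text
236 [380.4 276.9 106. ] [383.3 281.7 105.5] [138 198 222]
238 [381.7 276.1 105. ] [384.7 280.9 104.3] [139 198 223]
240 [382.6 275.7 105.2] [385.4 280.6 104.9] [136 195 219]
242 [380.2 277.2 112.6] [382.8 281.8 112.3] [141 144 144]
244 [380.9 276.8 112.9] [383.2 281.7 113.5] [149 147 144]
246 [380.3 277.2 116.1] [383.1 281.7 115.6] [149 147 145]
248 [380.9 276.9 116.8] [383.2 281.6 117. ] [149 147 145]
250 [381.  276.9 118.3] [382.9 281.8 119.5] [148 147 144]
252 [380.8 277.1 120.5] [383.2 281.6 120.6] [149 147 145]
254 [380.9 277.1 122. ] [383.2 281.6 122.2] [149 147 144]
```

View pics/w2c.png

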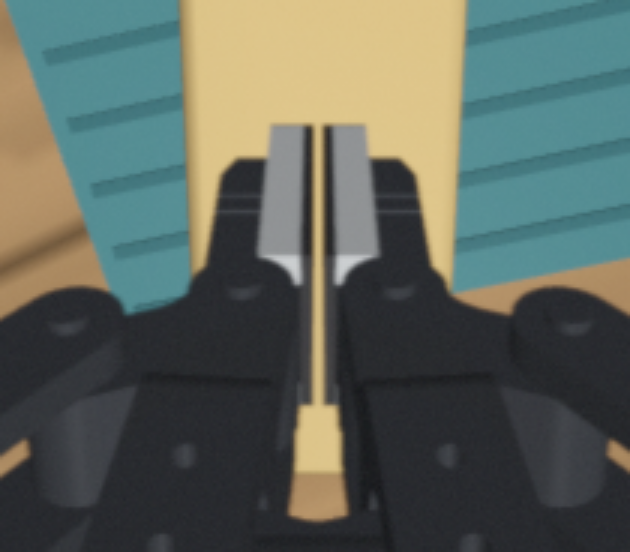

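```bash
python3 -m crank '[[[0,0,0],[0,0,0],1],[[0,0,0],[0,0,0],1],[[0,0,0],[0,0,0],1],[[0,0,0],[0,0,0],1],[[0,0,0],[0,0,0],1],[[0,0,0],[0,0,0],1],[[0,0,0],[0,0,0],1],[[0,0,0],[0,0,0],1]]'; python3 - <<'E'
from h import *
im,d=snap('wrist','w3.png'); snap('scene','s3.png')
z=np.load('last_wrist.npz'); c=calibration('wrist'); K=np.array(c['intrinsics']); H=np.array(c['hand_eye'])
v,u=np.mgrid[:384,:512]
P=np.stack([(u-K[0,2])/K[0,0]*d,(v-K[1,2])/K[1,1]*d,d],-1)@H[:3,:3].T+H[:3,3]
k=(d>0)&(P[...,2]<-15)
Q=P[k]; 
for y0 in range(-70,71,10):
    s=Q[(abs(Q[:,1]-y0)<5)]
    if len(s): j=s[:,2].argmax(); print(y0,s[j].round(1),np.percentile(s[:,2],99).round(1))
E
```

```text
time_s: 4.8
tool_pos: [392.3, 275.9, 72.7]
tcp_rot: [180.0, -0.0, 151.8]
force: [0.1, -0.4, 0.2]
grip_width: 85.3
-70 [  6.  -66.1 -89.9] -91.2
-60 [  7.4 -55.1 -56.8] -61.6
-50 [ 10.  -48.8 -49.5] -52.3
-40 [  6.6 -43.6 -46.8] -48.4
-30 [  16.2  -33.5 -103.6] -104.8
-20 [ 57.3 -15.7 -15.1] -21.8
-10 [ 57.  -10.9 -24.7] -29.6
0 [ 56.9  -0.7 -24.4] -29.9
10 [ 56.9   7.3 -23.8] -29.8
20 [ 57.3  18.5 -15.4] -22.7
30 [  15.7   32.6 -103. ] -104.8
40 [  4.8  42.6 -46.1] -48.7
50 [ 10.4  47.2 -50.1] -52.9
60 [  6.   55.  -55.2] -66.4
70 [  5.9  65.8 -90.1] -91.8
```

View pics/w3.png

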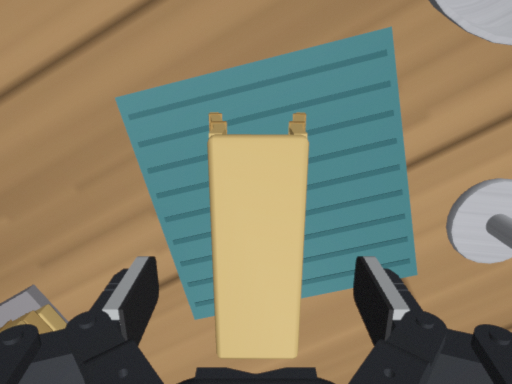

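The wrist depth shows the fingertips about 38 mm behind the reported TCP when shut and about 47 mm when open. World heights, the table and sizes all agree, so I'll treat it as a real tool offset and descend further, watching the force.

```bash
python3 -m crank '[[[0,0,0],[0.01,-0.01,-0.05],1],[[0,0,0],[0.01,-0.01,-0.1],1],[[0,0,0],[0.01,-0.01,-0.15],1],[[0,0,0],[0.01,-0.01,-0.18],1],[[0,0,0],[0.01,-0.01,-0.18],1]]'; python3 - <<'E'
from h import *
snap('wrist','w4.png')
E
```

```text
time_s: 5.32
tool_pos: [392.8, 273.7, 44.3]
tcp_rot: [-179.9, -0.1, 151.8]
force: [-0.2, -0.7, 0.5]
grip_width: 85.6
```

View pics/w4.png

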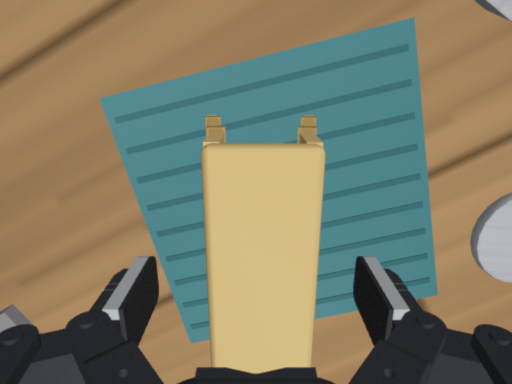

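```bash
python3 -m crank '[[[0,0,0],[0.01,0,-0.045],1],[[0,0,0],[0.01,0,-0.045],-1],[[0,0,0],[0.01,0,-0.045],-1],[[0,0,0],[0.01,0,-0.045],-1],[[0,0,0],[0.01,0,-0.045],-1],[[0,0,0],[0.01,0,-0.045],-1],[[0,0,0],[0.01,0,-0.045],-1],[[0,0,0],[0.01,0,-0.045],-1]]' 40
```

```text
time_s: 6.03
tool_pos: [395.6, 274.8, 39.3]
tcp_rot: [179.9, 0.0, 151.8]
force: [-0.5, 0.9, 2.8]
grip_width: 43.5
```

```bash
python3 -m crank '[[[0,0,0],[0,0,0.2],-1],[[0,0,0],[0,0,0.4],-1],[[0,0,0],[0,0,0.7],-1],[[0,0,0],[0,0,1],-1],[[0,0,0],[0,0,1],-1],[[0,0,0],[0,0,1],-1]]'; python3 -m crank '[[[0,0,-0.02],[0.1,0,0.2],-1],[[0,0,-0.04],[0.2,0.1,0.4],-1],[[0,0,-0.048],[0.35,0.15,0.4],-1],[[0,0,-0.048],[0.5,0.2,0.4],-1],[[0,0,-0.048],[0.6,0.2,0.4],-1],[[0,0,-0.048],[0.6,0.2,0.4],-1],[[0,0,-0.048],[0.6,0.2,0.4],-1]]'
python3 - <<'E'
from h import *
snap('wrist','w5.png');snap('scene','s5.png'); print(arm.get_state()['tool_pos'])
E
```

```text
time_s: 6.53
tool_pos: [397.0, 275.2, 191.3]
tcp_rot: [179.8, 0.2, 151.8]
force: [0.4, -0.2, -2.8]
grip_width: 43.4
time_s: 7.12
tool_pos: [484.6, 303.3, 246.2]
tcp_rot: [-179.8, -0.1, 146.3]
force: [-0.9, 0.3, -1.7]
grip_width: 43.4
[483.57524172 303.95593255 247.24041537]
```

View pics/w5.png

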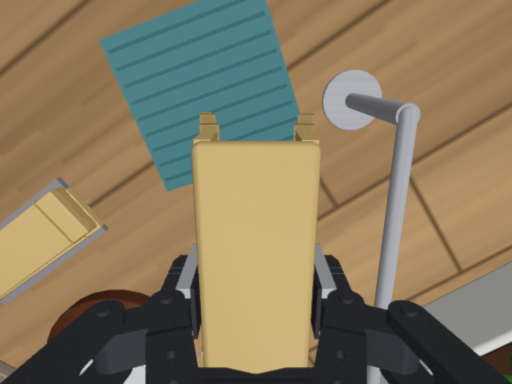

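```bash
python3 - <<'E'
from h import *
im,W=cloud('wrist');h=W[...,2]
v,u=np.mgrid[:384,:512]
k=(h>150)&(h<180)&(u>375)&(u<420)&(v>95)&(v<300)
P=W[k]; print(k.sum(),np.median(P[:,2]))
for lo in range(100,300,40):
    s=k&(v>=lo)&(v<lo+40); print(lo,W[s].mean(0).round(1))
l=cv2.fitLine(P[:,:2].astype(np.float32),cv2.DIST_HUBER,0,.01,.01).ravel(); print(l,np.degrees(np.arctan2(l[1],l[0])))
r=(P[:,:2]-l[2:])@[-l[1],l[0]];print(np.percentile(r,[1,50,99]))
k=(h>200)&(v>140)&(v<360)&(u>190)&(u<325)&(im[...,2]>180)&(im[...,0]<170)
print('crown',rectat('wrist',k,np.nanmedian(h[k])),np.nanmedian(h[k]))
Q=W[k];A=np.c_[Q[:,:2]-Q[:,:2].mean(0),np.ones(len(Q))];print(np.linalg.lstsq(A,Q[:,2],rcond=None)[0])
E
```

```text
3885 170.3545153335524
100 [503.2 421.6 166.7]
140 [527.8 406.1 169.9]
180 [554.6 388.3 170. ]
220 [583.6 369.1 170. ]
260 [615.  348.4 170. ]
[ 8.359751e-01 -5.487673e-01  5.535484e+02  3.881406e+02] -33.28249
[-5.55740316e+00  2.61396481e-03  8.92218223e+00]
crown (((471.4029541015625, 312.51519775390625), (41.07888412475586, 88.6859130859375), 56.31285858154297), array([467.23798, 315.23654], dtype=float32), 24297) 312.19039428703013
[-1.20408722e-03 -1.95704375e-03  3.12174222e+02]
```

```bash
python3 -m crank '[[[0,0,0],[0.1,0.03,0],-1],[[0,0,0.003],[0.3,0.08,0],-1],[[0,0,0.003],[0.5,0.13,0],-1],[[0,0,0.003],[0.7,0.18,0],-1],[[0,0,0.003],[0.85,0.22,0],-1],[[0,0,0.003],[0.953,0.24,0],-1],[[0,0,0.003],[0.953,0.24,0],-1],[[0,0,0.003],[0.953,0.24,0],-1]]'
python3 - <<'E'
from h import *
snap('wrist','w6.png'); snap('scene','s6.png');print(arm.get_state()['tool_pos'],arm.get_state()['tcp_rot'])
im,W=cloud('wrist');h=W[...,2]
v,u=np.mgrid[:384,:512]
k=(h>150)&(h<180);P=W[k];print(k.sum(),P.mean(0))
P=P[(P[:,0]>400)&(P[:,1]>300)]
l=cv2.fitLine(P[:,:2].astype(np.float32),cv2.DIST_HUBER,0,.01,.01).ravel(); t=arm.get_state()['tool_pos'][:2]
n=np.array([-l[1],l[0]]);print(l,'perp dist tool from rail',(t-l[2:])@n)
im,W=cloud('scene')
cv2.imwrite('pics/s6c.png',im[120:310,200:440].repeat(3,0).repeat(3,1))
E
```

```text
time_s: 7.88
tool_pos: [627.3, 340.5, 247.9]
tcp_rot: [-179.9, -0.1, 146.7]
force: [0.1, 0.6, -0.4]
grip_width: 43.7
[626.48195716 340.72487645 248.76724358] [-1.79945495e+02 -4.27244091e-02  1.46772208e+02]
3133 [592.7353809  393.88402766 168.02960628]
[9.8589379e-01 1.6737205e-01 6.1627130e+02 4.0133286e+02] perp dist tool from rail -61.46200804406835
```

View pics/w6.png

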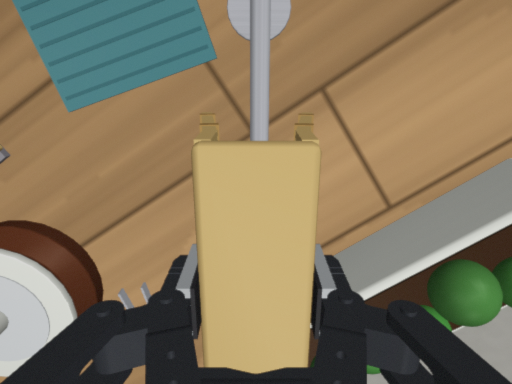

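View pics/s6c.png

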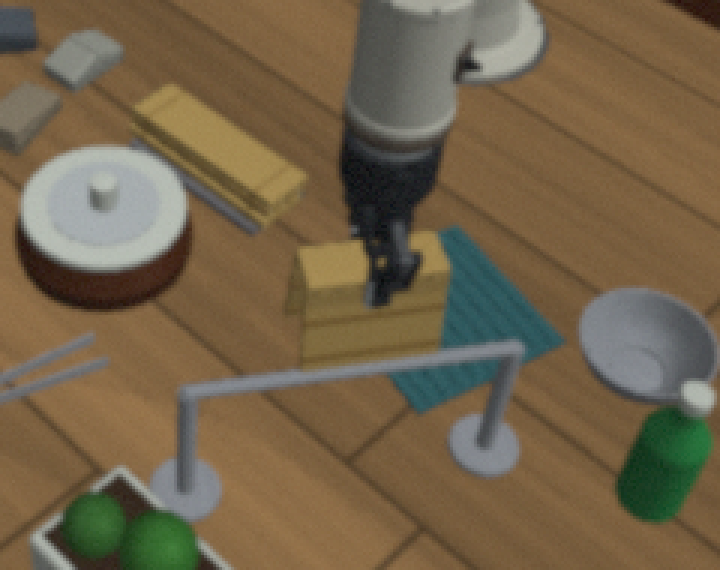

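```bash
python3 -m crank '[[[0,0,0],[0,0,-0.1],-1],[[0,0,0],[0,0,-0.25],-1],[[0,0,0],[0,0,-0.4],-1],[[0,0,0],[0,0,-0.55],-1],[[0,0,0],[0,0,-0.7],-1],[[0,0,0],[0,0,-0.8],-1],[[0,0,0],[0,0,-0.84],-1],[[0,0,0],[0,0,-0.84],-1],[[0,0,0],[0,0,-0.84],-1]]'
python3 - <<'E'
from h import *
snap('wrist','w7.png')
E
```

```text
time_s: 8.73
tool_pos: [628.2, 340.7, 123.6]
tcp_rot: [180.0, -0.0, 146.7]
force: [-0.9, 0.3, -0.2]
grip_width: 43.7
```

View pics/w7.png

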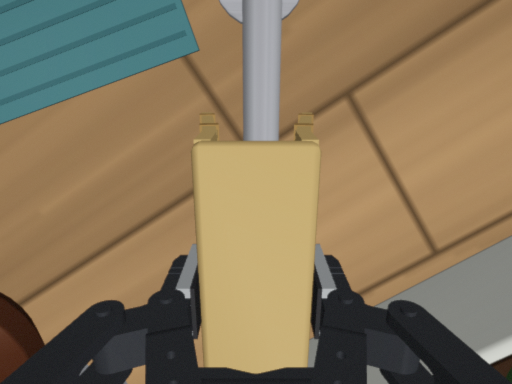

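The bar (columns 245–282, row 130) runs under the crown between the cheeks, so it's astride with no contact. I'll ease it down.

```bash
python3 -m crank '[[[0,0,0],[0,0,-0.01],-1],[[0,0,0],[0,0,-0.02],-1],[[0,0,0],[0,0,-0.03],-1],[[0,0,0],[0,0,-0.035],-1],[[0,0,0],[0,0,-0.035],-1]]'; python3 -m crank '[[[0,0,0],[0,0,-0.01],-1],[[0,0,0],[0,0,-0.015],-1],[[0,0,0],[0,0,-0.02],-1],[[0,0,0],[0,0,-0.02],-1]]'
```

```text
time_s: 9.2
tool_pos: [628.2, 340.3, 117.7]
tcp_rot: [-180.0, 0.0, 146.7]
force: [0.1, -0.4, -1.8]
grip_width: 43.4
time_s: 9.53
tool_pos: [628.4, 340.4, 115.8]
tcp_rot: [180.0, 0.0, 146.7]
force: [-3.4, -2.8, 5.1]
grip_width: 43.3
```

```bash
python3 -m crank '[[[0,0,0],[0,0,0],-0.2],[[0,0,0],[0,0,0],0.2],[[0,0,0],[0,0,0],0.5],[[0,0,0],[0,0,0],1],[[0,0,0],[0,0,0],1],[[0,0,0],[0,0,0],1],[[0,0,0],[0,0,0],1],[[0,0,0],[0,0,0],1]]'; python3 -m crank '[[[0,0,0],[0,0,0.1],1],[[0,0,0],[0,0,0.3],1],[[0,0,0],[0,0,0.6],1],[[0,0,0],[0,0,0.9],1],[[0,0,0],[0,0,1],1],[[0,0,0],[0,0,1],1]]'
python3 - <<'E'
from h import *
snap('wrist','w8.png')
im,_=snap('scene','s8.png'); cv2.imwrite('pics/s8c.png',im[120:310,200:440].repeat(3,0).repeat(3,1))
E
```

```text
time_s: 10.2
tool_pos: [628.2, 340.4, 114.6]
tcp_rot: [-180.0, -0.0, 146.7]
force: [-0.6, 0.4, 0.4]
grip_width: 85.4
time_s: 10.7
tool_pos: [630.1, 343.4, 273.7]
tcp_rot: [179.4, 0.2, 146.7]
force: [0.5, 1.1, 0.6]
grip_width: 85.6
```

View pics/w8.png

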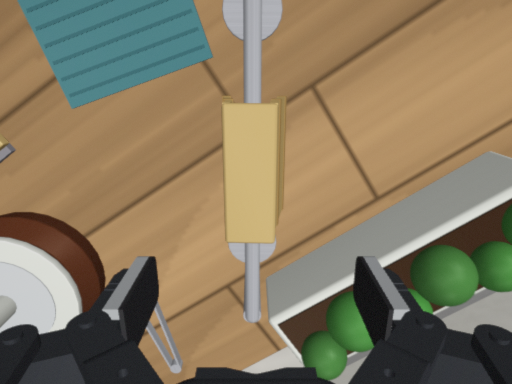

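View pics/s8c.png

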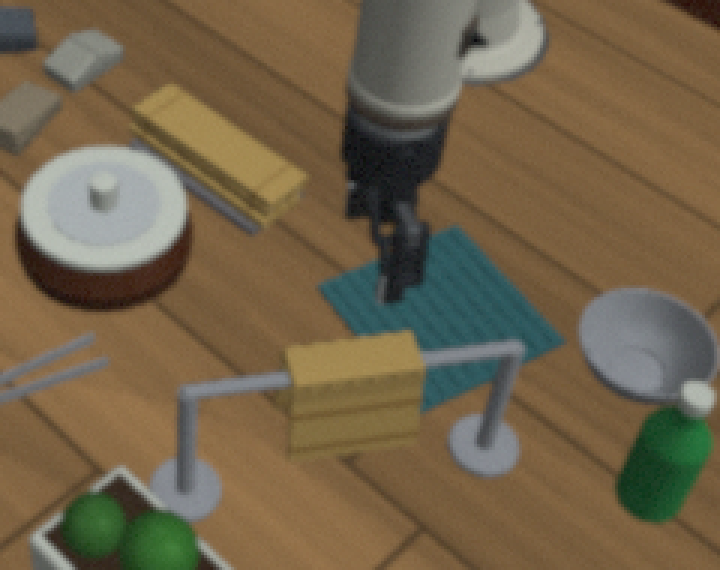

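```bash
python3 -m crank '[[[0,0,-0.06],[0,-0.2,0],1],[[0,0,-0.12],[0,-0.5,0],1],[[0,0,-0.17],[0,-0.8,0],1],[[0,0,-0.17],[0,-1,0],1],[[0,0,-0.17],[0,-1,0],1]]'; python3 -m crank '[[[0,0,-0.06],[0,-0.2,0],1],[[0,0,-0.12],[0,-0.5,0],1],[[0,0,-0.17],[0,-0.8,0],1],[[0,0,-0.17],[0,-1,0],1],[[0,0,-0.17],[0,-1,0],1]]';python3 -m crank '[[[0,0,-0.06],[-0.05,-0.2,-0.1],1],[[0,0,-0.12],[-0.1,-0.3,-0.2],1],[[0,0,-0.16],[-0.1,-0.36,-0.4],1],[[0,0,-0.16],[-0.1,-0.36,-0.4],1],[[0,0,-0.16],[-0.1,-0.36,-0.4],1],[[0,0,-0.16],[-0.1,-0.36,-0.4],1]]'
python3 - <<'E'
from h import *
snap('wrist','w9.png')
s=arm.get_state();print(s['tool_pos'],s['tcp_rot'],s['qpos'])
im,W=cloud('wrist');h=W[...,2]
k=(h>122)&(h<150)&(im.min(2)>150);print('knob',np.nanmedian(h[k]),k.sum());print(rectat('wrist',k,134))
k=(h>90)&(h<112)&(im.min(2)>120);print('lid',np.nanmedian(h[k]),rectat('wrist',k,100))
uv=np.argwhere(k);P=ray('wrist',uv[:,1],uv[:,0],100)[:,:2].astype(np.float32);print(cv2.minEnclosingCircle(P))
E
```

```text
time_s: 11.22
tool_pos: [630.2, 177.9, 262.4]
tcp_rot: [-179.6, 0.3, 126.4]
force: [1.3, -1.7, -0.6]
grip_width: 85.5
time_s: 11.63
tool_pos: [628.4, 28.0, 262.4]
tcp_rot: [-179.7, 0.3, 106.9]
force: [1.2, -2.3, -0.3]
grip_width: 85.5
time_s: 12.13
tool_pos: [613.5, -11.8, 205.4]
tcp_rot: [180.0, -0.1, 89.6]
force: [0.3, 0.6, 1.1]
grip_width: 85.4
[614.0701239  -11.41624515 206.04048103] [ 1.79912198e+02 -8.08883337e-02  8.96211330e+01] [ 31.89129634  29.30254353 -45.8406452   93.33358675  22.37567042
  66.86781479 -19.56106944]
knob 133.60465581336894 1096
(((617.2947387695312, -7.966590881347656), (28.089622497558594, 28.485122680664062), 62.50861358642578), array([616.98804  ,  -7.4624796], dtype=float32), 1096)
lid 100.37057518470505 (((617.1505126953125, -8.066726684570312), (172.2587890625, 172.86366271972656), 89.63501739501953), array([617.2049   ,  -1.2864549], dtype=float32), 30497)
((617.1509399414062, -8.015113830566406), 87.0941162109375)
```

View pics/w9.png

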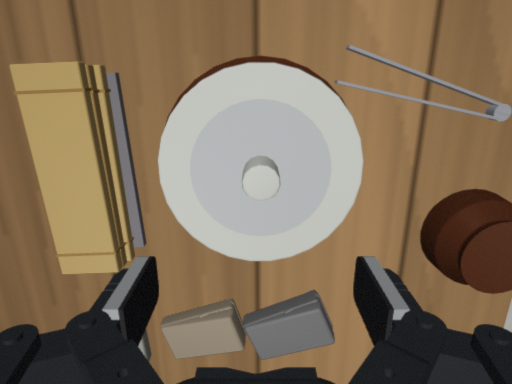

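The wrist view puts the knob at pixel (261,182), world (617,-8), height 133.6. The lid circle has the same centre and a radius of 87, as expected.

```bash
python3 -m crank '[[[0,0,0],[0.02,0.022,-0.2],1],[[0,0,0],[0.02,0.022,-0.45],1],[[0,0,0],[0.02,0.022,-0.7],1],[[0,0,0],[0.02,0.022,-0.85],1],[[0,0,0],[0.02,0.022,-0.92],1],[[0,0,0],[0.02,0.022,-0.95],1],[[0,0,0],[0.02,0.022,-0.95],1]]'; python3 -m crank '[[[0,0,0],[0,0,0],-1],[[0,0,0],[0,0,0],-1],[[0,0,0],[0,0,0],-1],[[0,0,0],[0,0,0],-1],[[0,0,0],[0,0,0],-1],[[0,0,0],[0,0,0],-1],[[0,0,0],[0,0,0],-1]]' 40; python3 -m crank '[[[0,0,0],[0,0,0.05],-1],[[0,0,0],[0,0,0.15],-1],[[0,0,0],[0,0,0.3],-1],[[0,0,0],[0,0,0.45],-1],[[0,0,0],[0,0,0.5],-1],[[0,0,0],[0,0,0.5],-1]]'; python3 - <<'E'
from h import *
snap('wrist','w10.png');print(arm.get_state()['tool_pos'])
E
```

```text
time_s: 12.77
tool_pos: [617.0, -9.1, 62.9]
tcp_rot: [180.0, -0.0, 89.5]
force: [-0.0, -0.1, 0.6]
grip_width: 85.3
time_s: 13.35
tool_pos: [618.0, -10.0, 65.6]
tcp_rot: [179.8, 0.0, 89.4]
force: [-3.7, -0.5, 14.5]
grip_width: 28.9
time_s: 13.85
tool_pos: [618.3, -10.2, 140.3]
tcp_rot: [179.7, 0.0, 89.4]
force: [0.2, 0.3, -1.8]
grip_width: 29.0
[617.02062651 -10.51566368 138.39249553]
```

View pics/w10.png

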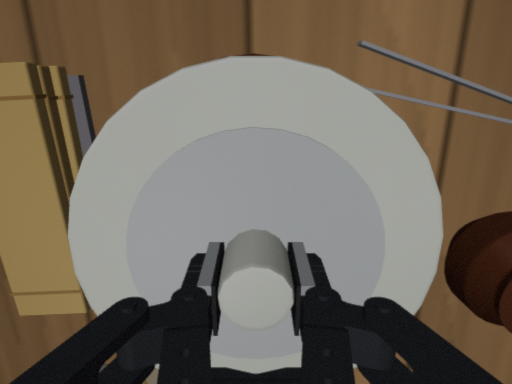

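```bash
python3 -m crank '[[[0,0,0],[-0.1,0.15,0.1],-1],[[0,0,0.05],[-0.25,0.4,0.1],-1],[[0,0,0.1],[-0.45,0.65,0.1],-1],[[0,0,0.15],[-0.6,0.85,0.1],-1],[[0,0,0.15],[-0.71,1,0.1],-1],[[0,0,0.15],[-0.71,1,0.1],-1]]'; python3 -m crank '[[[0,0,0],[-0.1,0.15,0],-1],[[0,0,0.05],[-0.25,0.4,0],-1],[[0,0,0.1],[-0.45,0.65,0],-1],[[0,0,0.15],[-0.6,0.85,-0.1],-1],[[0,0,0.15],[-0.71,1,-0.2],-1],[[0,0,0.15],[-0.71,1,-0.4],-1],[[0,0,0.15],[-0.71,1,-0.4],-1]]';  python3 - <<'E'
from h import *
snap('wrist','w11.png');snap('scene','s11.png');print(arm.get_state()['tool_pos'])
im,W=cloud('wrist');h=W[...,2]
v,u=np.mgrid[:384,:512]
k=(v>60)&(v<200)&(im.min(2)>120); print(np.nanmedian(h[k]))
k=(v>60)&(v<380)&(im.min(2)>120)&(h>np.nanmedian(h[k])-8);z=np.nanmedian(h[k])
uv=np.argwhere(k&(h<z+6));P=ray('wrist',uv[:,1],uv[:,0],z)[:,:2].astype(np.float32);print(cv2.minEnclosingCircle(P),z)
Q=W[k&(h<z+6)];A=np.c_[Q[:,:2]-Q[:,:2].mean(0),np.ones(len(Q))];print(np.linalg.lstsq(A,Q[:,2],rcond=None)[0])
E
```

```text
time_s: 14.4
tool_pos: [503.5, 146.6, 151.3]
tcp_rot: [-179.8, -0.2, 107.2]
force: [0.0, 0.4, -1.3]
grip_width: 29.2
time_s: 14.98
tool_pos: [398.4, 288.7, 87.5]
tcp_rot: [-179.5, -0.1, 124.0]
force: [0.7, -1.0, -2.4]
grip_width: 29.0
[401.92833905 288.62162395  90.80726308]
122.11811729775644
((396.1023864746094, 290.71661376953125), 86.19293212890625) 122.47804611159985
[-4.73387492e-03 -1.03787965e-02  1.22335661e+02]
```

View pics/w11.png

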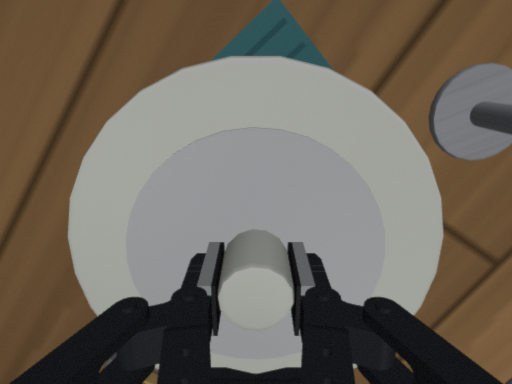

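View pics/s11.png

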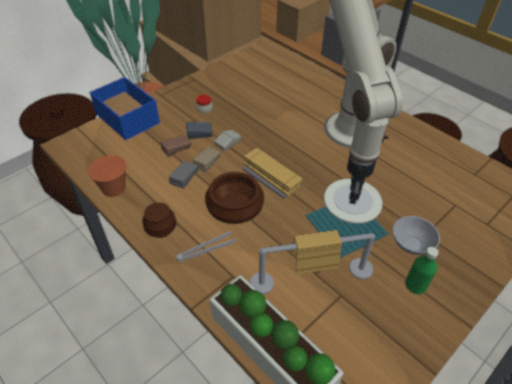

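```bash
python3 - <<'E'
from h import *
snap('wrist','w12.png');s=arm.get_state();print(s['tool_pos'],s['tcp_rot'],s['dq'].round(2))
im,W=cloud('wrist');h=W[...,2]
v,u=np.mgrid[:384,:512]
k=(v>50)&(v<380)&(im.min(2)>120)
k0=k&(v<200);z=np.nanmedian(h[k0])
k&=abs(h-z)<6
c,_=cv2.findContours(k.astype(np.uint8),cv2.RETR_EXTERNAL,cv2.CHAIN_APPROX_NONE)
c=max(c,key=cv2.contourArea)[:,0]; c=c[c[:,1]<280]
P=ray('wrist',c[:,0],c[:,1],z)[:,:2]
A=np.c_[2*P,np.ones(len(P))];x=np.linalg.lstsq(A,(P**2).sum(1),rcond=None)[0];print(x[:2],np.sqrt(x[2]+x[0]**2+x[1]**2),z)
# mat now
E
```

```text
[403.34453916 288.99992938  91.91587813] [-1.79913999e+02 -1.14052780e-02  1.23706551e+02] [ 1.27 -1.25 -0.6  -1.27 -0.09 -0.13 -0.12]
[385.31126409 312.42711705] 65.39805066503253 125.29849454749393
```

```bash
python3 - <<'E'
from h import *
im,W=cloud('wrist');h=W[...,2]
k=(im.min(2)>120)&(h>100)
pts=[]
for v in range(70,265,3):
    u=np.where(k[v,40:470])[0]+40
    if len(u)>50: pts+=[(u[0],v),(u[-1],v)]
c=np.array(pts); z=np.nanmedian(h[70:150,200:300]); print(c[:6].tolist(),c[-4:].tolist(),z)
P=ray('wrist',c[:,0],c[:,1],z)[:,:2]
A=np.c_[2*P,np.ones(len(P))];x=np.linalg.lstsq(A,(P**2).sum(1),rcond=None)[0];print(x[:2],np.sqrt(x[2]+x[0]**2+x[1]**2))
E
```

```text
[[179, 70], [332, 70], [173, 73], [337, 73], [168, 76], [343, 76]] [[73, 259], [438, 259], [73, 262], [437, 262]] 125.24296709572181
[400.03120097 290.53462211] 85.82776321966067
```

```bash
python3 -m crank '[[[0,0,0],[0.01,-0.005,-0.1],-1],[[0,0,0],[0.01,-0.005,-0.25],-1],[[0,0,0],[0.01,-0.005,-0.4],-1],[[0,0,0],[0.01,-0.005,-0.55],-1],[[0,0,0],[0.01,-0.005,-0.63],-1],[[0,0,0],[0.01,-0.005,-0.67],-1],[[0,0,0],[0.01,-0.005,-0.67],-1],[[0,0,0],[0.01,-0.005,-0.67],-1]]';python3 -m crank '[[[0,0,0],[0,0,-0.01],-1],[[0,0,0],[0,0,-0.02],-1],[[0,0,0],[0,0,-0.03],-1],[[0,0,0],[0,0,-0.03],-1]]'
```

```text
time_s: 15.8
tool_pos: [405.6, 289.3, -7.4]
tcp_rot: [179.9, -0.0, 123.7]
force: [0.5, 0.7, -0.7]
grip_width: 29.1
time_s: 16.13
tool_pos: [405.0, 289.0, -12.5]
tcp_rot: [180.0, 0.0, 123.7]
force: [0.3, -0.2, -1.3]
grip_width: 28.9
```

```bash
python3 -m crank '[[[0,0,0],[0,0,-0.01],-1],[[0,0,0],[0,0,-0.02],-1],[[0,0,0],[0,0,-0.03],-1],[[0,0,0],[0,0,-0.03],-1]]';python3 -m crank '[[[0,0,0],[0,0,-0.01],-1],[[0,0,0],[0,0,-0.02],-1],[[0,0,0],[0,0,-0.02],-1],[[0,0,0],[0,0,-0.02],-1]]'
```

```text
time_s: 16.47
tool_pos: [404.5, 288.8, -17.6]
tcp_rot: [-180.0, -0.0, 123.8]
force: [-0.5, 0.4, -1.4]
grip_width: 28.9
time_s: 16.8
tool_pos: [404.8, 288.9, -18.4]
tcp_rot: [180.0, 0.1, 123.8]
force: [-6.9, -6.3, 24.9]
grip_width: 28.9
```

```bash
python3 -m crank '[[[0,0,0],[0,0,0.013],-1],[[0,0,0],[0,0,0.013],-0.2],[[0,0,0],[0,0,0.013],0],[[0,0,0],[0,0,0.02],0.4],[[0,0,0],[0,0,0.02],1],[[0,0,0],[0,0,0.02],1],[[0,0,0],[0,0,0.02],1],[[0,0,0],[0,0,0.02],1]]';python3 -m crank '[[[0,0,0],[0,0,0.1],1],[[0,0,0],[0,0,0.3],1],[[0,0,0],[0,0,0.6],1],[[0,0,0],[0,0,0.9],1],[[0,0,0],[0,0,1],1],[[0,0,0],[0,0,1],1]]';python3 -m crank '[[[0,0,0],[0,0,0.3],1],[[0,0,0],[0.2,-0.3,0.6],1],[[0,0,0],[0.2,-0.6,0.6],1],[[0,0,0],[0.2,-0.9,0.6],1],[[0,0,0],[0.2,-0.9,0.6],1],[[0,0,0],[0.2,-0.9,0.6],1]]'
python3 - <<'E'
from h import *
snap('wrist','w13.png');im,_=snap('scene','s13.png');s=arm.get_state();print(s['tool_pos'],s['tcp_rot'])
cv2.imwrite('pics/s13c.png',im[120:310,200:440].repeat(3,0).repeat(3,1))
E
```

```text
time_s: 17.47
tool_pos: [404.6, 288.9, -17.4]
tcp_rot: [-180.0, -0.0, 123.7]
force: [0.1, 0.0, -0.1]
grip_width: 85.5
time_s: 17.97
tool_pos: [407.4, 291.6, 137.6]
tcp_rot: [179.5, 0.0, 123.8]
force: [0.0, 0.8, -0.1]
grip_width: 85.6
time_s: 18.47
tool_pos: [435.9, 146.0, 222.0]
tcp_rot: [-179.8, 0.2, 123.1]
force: [0.7, 0.4, -0.8]
grip_width: 85.6
[434.94609391 151.96248009 222.23567323] [-1.79960131e+02  3.12286730e-02  1.23488574e+02]
```

View pics/w13.png

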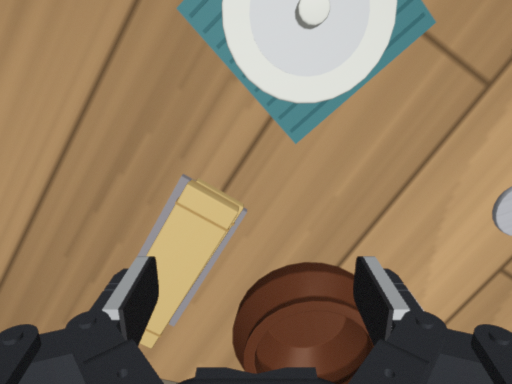

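View pics/s13c.png

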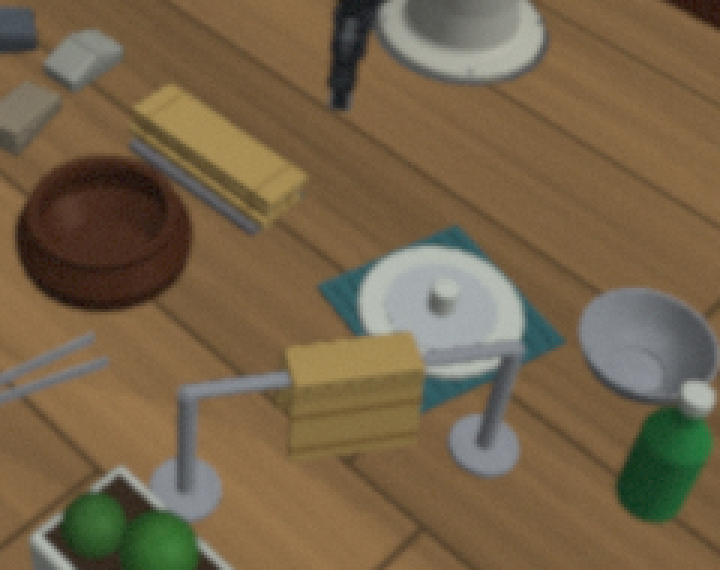

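```bash
python3 -m crank '[[[0,0,-0.06],[0,-0.25,0],1],[[0,0,-0.12],[-0.03,-0.5,0],1],[[0,0,-0.18],[-0.03,-0.75,0],1],[[0,0,-0.24],[-0.05,-1,0],1],[[0,0,-0.275],[-0.07,-1,0],1],[[0,0,-0.275],[-0.07,-1,0],1]]';python3 -m crank '[[[0,0,0],[0,-0.2,-0.3],1],[[0,0,0],[0,-0.2,-0.5],1],[[0,0,0],[0,-0.2,-0.5],1],[[0,0,0],[0,-0.2,-0.5],1],[[0,0,0],[0,-0.2,-0.5],1]]'
python3 - <<'E'
from h import *
snap('wrist','w14.png');snap('top','t14.png');s=arm.get_state();print(s['tool_pos'],s['tcp_rot'],s['dq'].round(1))
im,W=cloud('wrist');h=W[...,2]
hsv=cv2.cvtColor(im,cv2.COLOR_BGR2HSV)
k=(h>47)&(h<60)&(hsv[...,0]<32)&(hsv[...,1]>60)
print('board',rectat('wrist',k,52),np.nanmedian(h[k]))
E
```

```text
time_s: 19.07
tool_pos: [423.6, 3.4, 222.1]
tcp_rot: [-179.9, -0.0, 92.0]
force: [-0.1, 0.4, -0.2]
grip_width: 85.5
time_s: 19.48
tool_pos: [425.3, -23.1, 149.0]
tcp_rot: [179.9, -0.1, 92.5]
force: [1.0, -0.7, 0.4]
grip_width: 85.4
[426.27783286 -24.33861502 149.86741167] [1.79776334e+02 4.51814782e-02 9.24476117e+01] [ 0.6 -0.6  0.5  0.2  0.5 -0.3 -0.3]
board (((424.9184265136719, -27.909744262695312), (65.98920440673828, 218.1065216064453), 2.1182215213775635), array([424.7821  , -14.811366], dtype=float32), 19350) 51.87496398473746
```

View pics/w14.png

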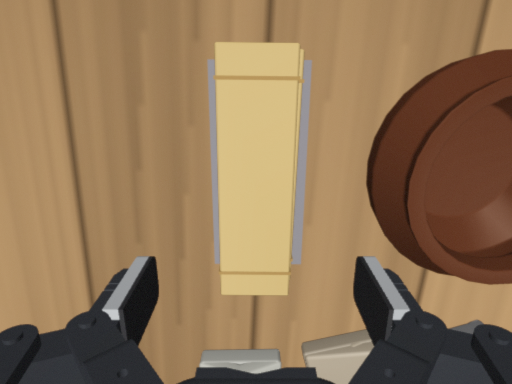

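View pics/t14.png

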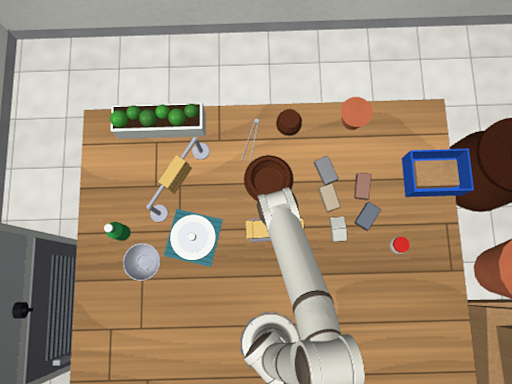

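The wrist view shows the top board at (216–301, 42–296), centre (425, -28), z 52. The lower boards show slightly offset beneath it. I'll grip the top board only, with the tips above z≈40.

```bash
python3 -m crank '[[[0,0,0],[-0.009,-0.024,-0.25],1],[[0,0,-0.003],[-0.009,-0.024,-0.5],1],[[0,0,-0.003],[-0.009,-0.024,-0.75],1],[[0,0,-0.003],[-0.009,-0.024,-0.9],1],[[0,0,-0.003],[-0.009,-0.024,-0.97],1],[[0,0,-0.003],[-0.009,-0.024,-0.99],1],[[0,0,-0.003],[-0.009,-0.024,-0.99],1]]'; python3 -m crank '[[[0,0,0],[0,0,0],0.6],[[0,0,0],[0,0,0],0.3],[[0,0,0],[0,0,0],-1],[[0,0,0],[0,0,0],-1],[[0,0,0],[0,0,0],-1],[[0,0,0],[0,0,0],-1],[[0,0,0],[0,0,0],-1]]' 40; python3 - <<'E'
from h import *
snap('wrist','w15.png');print(arm.get_state()['tool_pos'])
E
```

```text
time_s: 20.17
tool_pos: [424.3, -29.2, 0.2]
tcp_rot: [179.9, 0.0, 92.0]
force: [0.1, 1.1, -0.1]
grip_width: 85.2
time_s: 20.75
tool_pos: [424.9, -29.8, 1.1]
tcp_rot: [179.8, 0.1, 91.9]
force: [-2.2, 1.3, 8.4]
grip_width: 62.6
[424.8495665  -29.85861101   1.11405207]
```

View pics/w15.png

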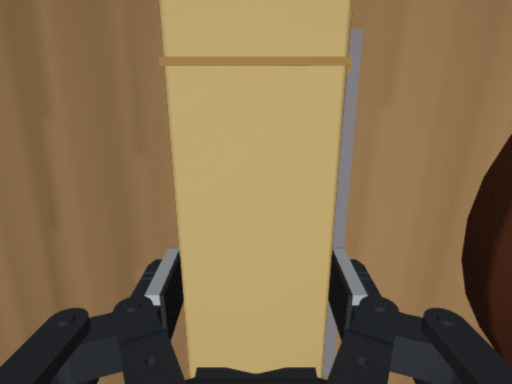

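```bash
python3 -m crank '[[[0,0,0],[0,0,0.02],-1],[[0,0,0],[0,0,0.06],-1],[[0,0,0],[0,0,0.12],-1],[[0,0,0],[0,0,0.2],-1],[[0,0,0],[0,0,0.3],-1],[[0,0,0],[0,0,0.3],-1]]'; python3 - <<'E'
from h import *
snap('wrist','w16.png');im,_=snap('scene','s16.png');print(arm.get_state()['tool_pos'],arm.get_state()['force'])
cv2.imwrite('pics/s16c.png',im[100:250,180:400].repeat(3,0).repeat(3,1))
E
```

```text
time_s: 21.3
tool_pos: [424.8, -29.8, 46.8]
tcp_rot: [179.8, 0.1, 91.9]
force: [0.9, 0.3, -0.3]
grip_width: 62.8
[423.5664712  -30.20740493  44.92590543] [-0.73543126 -0.68446246 -1.86410169]
```

View pics/w16.png

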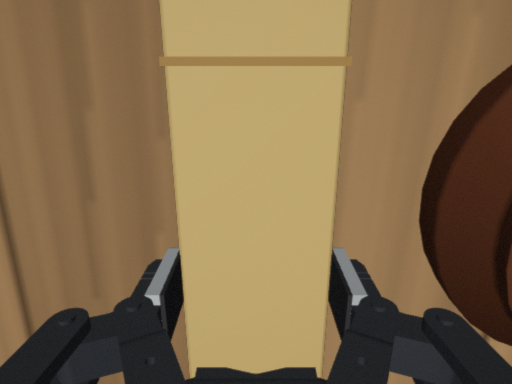

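View pics/s16c.png

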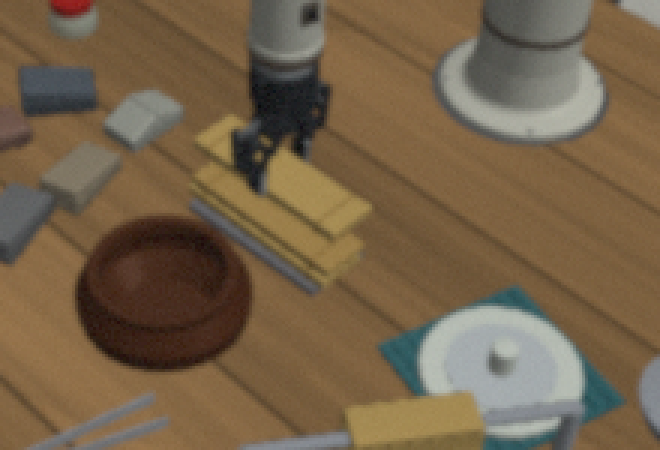

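```bash
python3 - <<'E'
from h import *
snap('top','t16.png')
from scipy.optimize import least_squares
for n in ('scene','top'):
    im,W=cloud(n);h=W[...,2]
    k=(h>84)&(h<96)&(np.hypot(W[...,0]-617,W[...,1]+9)<95)&(im[...,2]<150)&(im[...,1]<90)
    P=W[k][:,:2]; print(n,k.sum(),np.median(h[k]),np.ptp(P,0))
    # fit annulus centre mean radius 75
    f=lambda c:(lambda r: np.maximum(r-82,0)+np.maximum(68-r,0))(np.hypot(P[:,0]-c[0],P[:,1]-c[1]))
    r=least_squares(f,[617,-9],loss='soft_l1'); print(r.x,(f(r.x)).mean())
    a=np.degrees(np.arctan2(P[:,1]-r.x[1],P[:,0]-r.x[0])); print(np.histogram(a,8,(-180,180))[0])
E
```

```text
scene 556 90.27164104879819 [162.52711059 165.9098145 ]
[618.70015834 -10.14325911] 0.14870699879700214
[70 77 69 63 74 77 62 64]
top 382 90.366523024652 [160.68446352 160.4120635 ]
[614.98235749 -12.87648187] 0.04909986502974487
[45 51 43 50 57 49 42 45]
```

View pics/t16.png

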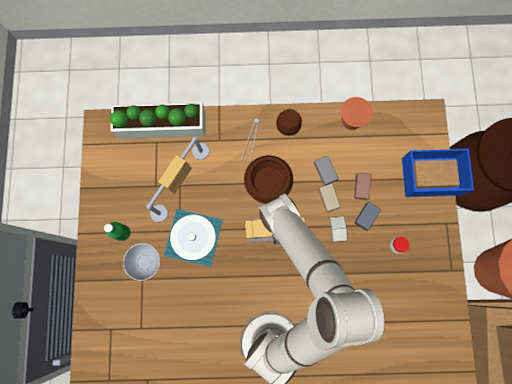

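```bash
python3 -m crank '[[[0,0,0],[0,0,0.15],-1],[[0,0,0],[0.05,0,0.3],-1],[[0,0,0],[0.2,0.02,0.3],-1],[[0,0,0],[0.4,0.05,0.3],-1],[[0,0,0],[0.6,0.05,0.3],-1],[[0,0,0],[0.65,0.06,0.3],-1],[[0,0,0],[0.65,0.06,0.3],-1]]'; python3 -m crank '[[[0,0,0],[0.2,0.02,0],-1],[[0,0,0],[0.4,0.03,0],-1],[[0,0,0],[0.55,0.05,0],-1],[[0,0,0],[0.64,0.06,0],-1],[[0,0,0],[0.64,0.06,0],-1],[[0,0,0],[0.64,0.06,0],-1],[[0,0,0],[0.64,0.06,0],-1]]'; python3 - <<'E'
from h import *
snap('wrist','w17.png');im,_=snap('scene','s17.png');snap('top');s=arm.get_state();print(s['tool_pos'],s['tcp_rot'])
cv2.imwrite('pics/s17c.png',im[100:250,160:380].repeat(3,0).repeat(3,1))
E
```

```text
time_s: 22.03
tool_pos: [522.2, -19.9, 88.5]
tcp_rot: [180.0, -0.1, 91.9]
force: [-0.4, -0.2, -0.9]
grip_width: 62.7
time_s: 22.62
tool_pos: [614.0, -11.8, 88.2]
tcp_rot: [-179.8, 0.0, 91.9]
force: [-0.2, -0.6, -1.8]
grip_width: 62.7
[614.97798902 -12.11616889  88.99909781] [-1.79929199e+02  3.57405894e-02  9.18971942e+01]
```

View pics/w17.png

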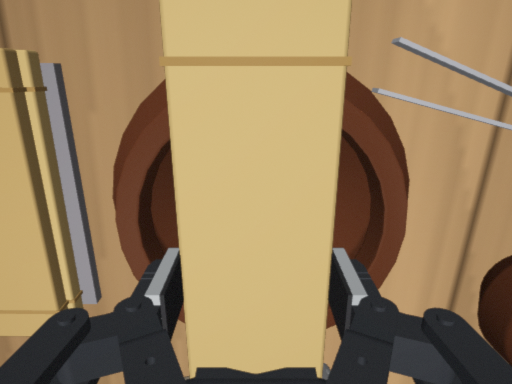

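View pics/s17c.png

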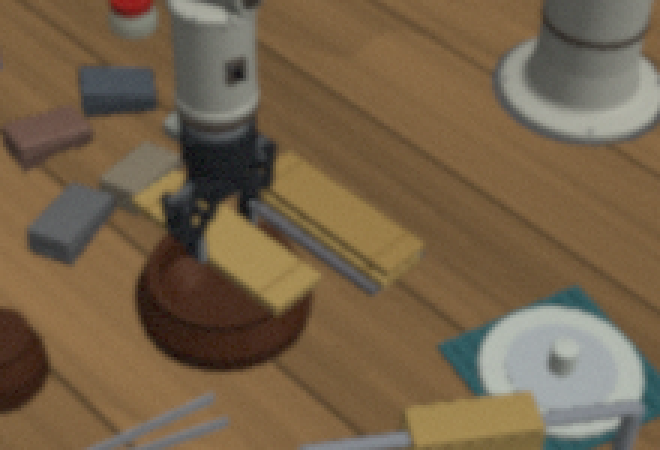

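```bash
python3 -m crank '[[[0,0,0],[0.02,0,-0.06],-1],[[0,0,0],[0.02,0,-0.13],-1],[[0,0,0],[0.02,0,-0.19],-1],[[0,0,0],[0.02,0,-0.21],-1],[[0,0,0],[0.02,0,-0.21],-1],[[0,0,0],[0.02,0,-0.21],-1]]';python3 -m crank '[[[0,0,0],[0,0,-0.01],-1],[[0,0,0],[0,0,-0.02],-1],[[0,0,0],[0,0,-0.03],-1],[[0,0,0],[0,0,-0.03],-1]]'
```

```text
time_s: 23.27
tool_pos: [619.0, -11.5, 57.1]
tcp_rot: [-179.9, -0.0, 91.9]
force: [-0.3, 0.6, -0.1]
grip_width: 63.1
time_s: 23.6
tool_pos: [619.7, -11.6, 53.4]
tcp_rot: [180.0, -0.0, 91.9]
force: [-0.2, 0.0, -0.9]
grip_width: 62.6
```

```bash
python3 -m crank '[[[0,0,0],[0,0,-0.006],-1],[[0,0,0],[0,0,-0.012],-1],[[0,0,0],[0,0,-0.012],-1]]'; python3 -m crank '[[[0,0,0],[0,0,-0.006],-1],[[0,0,0],[0,0,-0.006],-1],[[0,0,0],[0,0,-0.006],-1]]'
```

```text
time_s: 23.85
tool_pos: [619.8, -11.7, 53.0]
tcp_rot: [180.0, 0.1, 91.9]
force: [-5.0, -1.1, 9.8]
grip_width: 63.0
time_s: 24.1
tool_pos: [619.8, -11.7, 53.0]
tcp_rot: [179.9, 0.1, 91.9]
force: [-6.9, -1.4, 15.4]
grip_width: 62.8
```

```bash
python3 -m crank '[[[0,0,0],[0,0,0.006],-1],[[0,0,0],[0,0,0.01],0.5],[[0,0,0],[0,0,0.01],0.7],[[0,0,0],[0,0,0.01],1],[[0,0,0],[0,0,0.01],1],[[0,0,0],[0,0,0.01],1],[[0,0,0],[0,0,0.01],1]]'; python3 -m crank '[[[0,0,0],[0,0,0.1],1],[[0,0,0],[0,0,0.3],1],[[0,0,0],[0,0,0.6],1],[[0,0,0],[0,-0.2,1],1],[[0,0,0],[0,-0.4,1],1],[[0,0,0],[0,-0.5,1],1],[[0,0,0],[0,-0.5,1],1],[[0,0,0],[0,-0.5,1],1],[[0,0,0],[0,-0.5,1],1]]'; python3 - <<'E'
from h import *
snap('wrist','w18.png');im,_=snap('scene','s18.png');snap('top');s=arm.get_state();print(s['tool_pos'],s['tcp_rot'])
cv2.imwrite('pics/s18c.png',im[100:250,160:380].repeat(3,0).repeat(3,1))
im,W=cloud('wrist');h=W[...,2]
hsv=cv2.cvtColor(im,cv2.COLOR_BGR2HSV)
k=(h>96)&(h<112)&(hsv[...,0]<32)&(hsv[...,1]>60)&(im[...,2]>150)
print('board',rectat('wrist',k,104),np.nanmedian(h[k]))
Q=W[k];A=np.c_[Q[:,:2]-Q[:,:2].mean(0),np.ones(len(Q))];print(np.linalg.lstsq(A,Q[:,2],rcond=None)[0])
from scipy.optimize import least_squares
for n in ('wrist','scene'):
    im,W=cloud(n);h=W[...,2]
    k=(h>84)&(h<96)&(np.hypot(W[...,0]-617,W[...,1]+9)<95)&(im[...,2]<150)&(im[...,1]<90)
    P=W[k][:,:2]
    f=lambda c:(lambda r: np.maximum(r-82,0)+np.maximum(68-r,0))(np.hypot(P[:,0]-c[0],P[:,1]-c[1]))
    r=least_squares(f,[617,-9],loss='soft_l1'); print(n,r.x,(f(r.x)).mean())
E
```

```text
time_s: 24.68
tool_pos: [619.3, -11.7, 51.8]
tcp_rot: [-180.0, -0.0, 91.9]
force: [0.2, -1.0, -1.1]
grip_width: 85.3
time_s: 25.43
tool_pos: [619.1, -85.8, 202.4]
tcp_rot: [-180.0, -0.0, 91.9]
force: [-0.1, -0.4, -0.8]
grip_width: 85.2
[619.01371032 -84.69936623 201.73489473] [-1.79957271e+02 -5.72012706e-02  9.20475655e+01]
board (((620.6884155273438, -36.46531677246094), (65.09244537353516, 164.99330139160156), 1.960250735282898), array([620.018   , -28.536983], dtype=float32), 17296) 103.70582934637216
[1.02877932e-03 3.77708297e-04 1.03701082e+02]
wrist [616.73136736 -10.96218596] 0.03556101662796939
scene [617.89674342  -9.88044435] 0.949990582679742
```

View pics/w18.png

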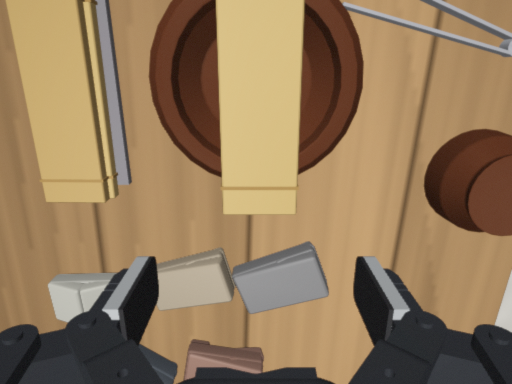

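View pics/s18c.png

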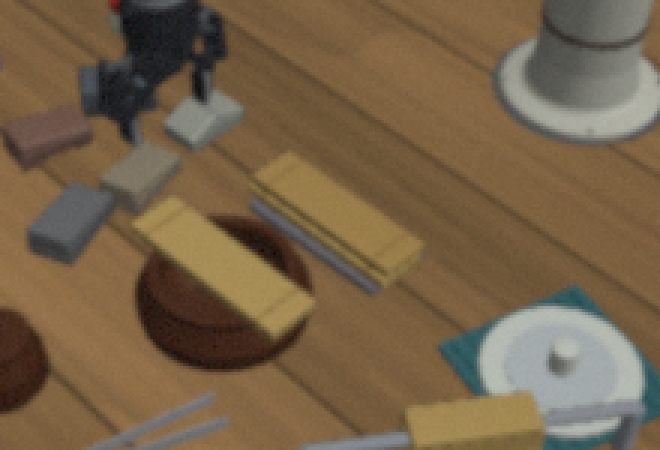

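```bash
python3 -m crank '[[[0,0,-0.06],[0,-0.25,0],1],[[0,0,-0.12],[-0.05,-0.5,0],1],[[0,0,-0.18],[-0.1,-0.75,0],1],[[0,0,-0.24],[-0.1,-1,0],1],[[0,0,-0.3],[-0.1,-1,0],1],[[0,0,-0.36],[-0.1,-1,0],1],[[0,0,-0.42],[-0.1,-1,0],1],[[0,0,-0.44],[-0.1,-1,0],1]]';python3 -m crank '[[[0,0,-0.06],[0,-0.25,0],1],[[0,0,-0.12],[-0.05,-0.5,0],1],[[0,0,-0.18],[-0.1,-0.75,0],1],[[0,0,-0.24],[-0.1,-0.95,0],1],[[0,0,-0.3],[-0.1,-0.95,-0.1],1],[[0,0,-0.36],[-0.1,-0.95,-0.2],1],[[0,0,-0.42],[-0.1,-0.95,-0.35],1],[[0,0,-0.44],[-0.1,-0.95,-0.35],1],[[0,0,-0.44],[-0.1,-0.95,-0.35],1]]'
python3 - <<'E'
from h import *
snap('wrist','w19.png');s=arm.get_state();print(s['tool_pos'],s['tcp_rot'],s['qpos'].round(1))
E
```

```text
time_s: 26.25
tool_pos: [604.5, -235.2, 201.5]
tcp_rot: [-179.9, -0.0, 41.2]
force: [-0.3, 0.2, 0.3]
grip_width: 85.3
time_s: 27.0
tool_pos: [588.7, -376.7, 146.9]
tcp_rot: [-179.9, 0.2, -8.9]
force: [-0.4, -0.1, 0.7]
grip_width: 85.6
[ 589.6272763  -377.29146564  148.32698617] [-1.79921006e+02  1.01544497e-01 -8.75442838e+00] [ 44.3  36.  -21.1  83.2  13.6  63.4 -78. ]
```

View pics/w19.png

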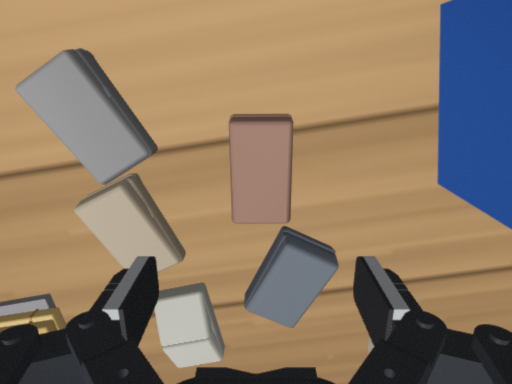

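```bash
cat >> h.py <<'E'
def stones(name='wrist',zmin=14,zmax=60):
    im,W=cloud(name);h=W[...,2]
    k=((h>zmin)&(h<zmax)).astype(np.uint8); k[300:]=0
    if name=='wrist': k[250:,:170]=0;k[250:,340:]=0
    ed=cv2.Canny(im,60,140); 
    n,l,st,ce=cv2.connectedComponentsWithStats(k,connectivity=4)
    for i in range(1,n):
        if st[i,4]<1500 or st[i,4]>20000: continue
        b=l==i; P=W[b]; r=cv2.minAreaRect(P[:,:2].astype(np.float32))
        L=r[2] if r[1][0]>r[1][1] else r[2]+90
        T=P[P[:,2]>np.percentile(P[:,2],30)]; A=np.c_[T[:,:2]-T[:,:2].mean(0),np.ones(len(T))];s=np.linalg.lstsq(A,T[:,2],rcond=None)[0]
        print('px',ce[i].round(),st[i,:4],'c',np.round(r[0],1),'size',np.round(r[1],1),'long',round(L,1),'up',round(np.degrees(np.arctan2(s[1],s[0]))),round(np.degrees(np.arctan(np.hypot(*s[:2]))),1),'zc',round(s[2],1),'bgr',np.median(im[b],0))
E
python3 - <<'E'
from h import *
stones()
E
```

```text
px [463.  96.] [444   0  41 206] c [ 620.1 -550.4] size [160.2   3.1] long 0.1 up -108 0.5 zc 45.5 bgr [144.  75.  37.]
px [ 86. 115.] [ 15  49 140 136] c [ 653.4 -242.7] size [103.5  58.6] long 22.7 up 30 6.4 zc 35.4 bgr [148. 147. 148.]
px [260. 168.] [229 114  64 110] c [ 586.3 -381. ] size [ 56.1 100.2] long 171.5 up -8 5.8 zc 37.7 bgr [114. 128. 161.]
px [126. 220.] [ 74 177 110  90] c [ 544.2 -249.3] size [99.8 56. ] long 17.1 up 26 7.1 zc 34.9 bgr [151. 171. 183.]
px [294. 269.] [245 229  93  71] c [ 469.4 -393.2] size [58.8 91.5] long 145.2 up -41 5.6 zc 38.3 bgr [129. 120. 113.]
```

```bash
python3 -m crank '[[[0,0,0],[-0.022,-0.025,-0.25],1],[[0,0,0.002],[-0.022,-0.025,-0.5],1],[[0,0,0.002],[-0.022,-0.025,-0.75],1],[[0,0,0.002],[-0.022,-0.025,-1],1],[[0,0,0.002],[-0.022,-0.025,-1],1]]';python3 -m crank '[[[0,0,0],[0,0,-0.1],1],[[0,0,0],[0,0,-0.18],1],[[0,0,0],[0,0,-0.18],1],[[0,0,0],[0,0,-0.18],1]]';python3 -m crank '[[[0,0,0],[0,0,0],0.5],[[0,0,0],[0,0,0],-1],[[0,0,0],[0,0,0],-1],[[0,0,0],[0,0,0],-1],[[0,0,0],[0,0,0],-1],[[0,0,0],[0,0,0],-1],[[0,0,0],[0,0,0],-1]]' 60;python3 -m crank '[[[0,0,0],[0,0,0.05],-1],[[0,0,0],[0,0,0.1],-1],[[0,0,0],[0,0,0.2],-1],[[0,0,0],[0,0,0.3],-1],[[0,0,0],[0,0,0.5],-1],[[0,0,0],[0,0,0.8],-1],[[0,0,0],[0,0,1],-1],[[0,0,0],[0,0,1],-1]]'
python3 - <<'E'
from h import *
snap('wrist','w20.png');s=arm.get_state();print(s['tool_pos'],s['tcp_rot'],s['qpos'].round(1))
E
```

```text
time_s: 27.47
tool_pos: [580.8, -378.9, -8.7]
tcp_rot: [-179.7, 0.7, -8.5]
force: [-2.2, 0.6, -2.0]
grip_width: 85.6
time_s: 27.8
tool_pos: [587.1, -383.3, -26.2]
tcp_rot: [180.0, -0.1, -8.7]
force: [0.5, 0.4, 0.4]
grip_width: 85.2
time_s: 28.38
tool_pos: [587.7, -383.4, -25.3]
tcp_rot: [179.9, -0.2, -8.7]
force: [-0.1, 0.7, 6.5]
grip_width: 54.9
time_s: 29.05
tool_pos: [591.8, -385.9, 133.7]
tcp_rot: [179.6, -0.8, -8.7]
force: [2.5, -0.4, -0.9]
grip_width: 54.5
[ 590.17035962 -385.05414262  130.05280271] [179.73035617  -0.62277202  -8.72510554] [ 44.7  36.9 -20.9  84.2  14.3  60.8 -77.9]
```

View pics/w20.png

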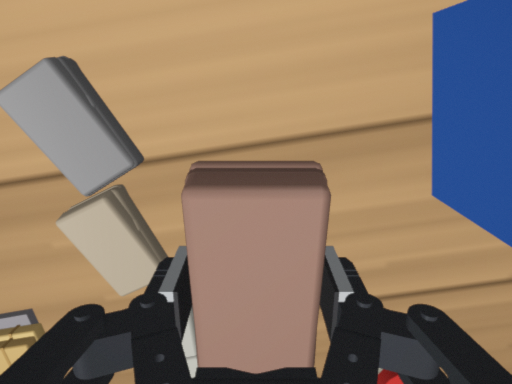

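```bash
python3 -m crank '[[[0,0,0.04],[0,0.1,0.1],-1],[[0,0,0.09],[0.02,0.25,0.2],-1],[[0,0,0.15],[0.04,0.45,0.2],-1],[[0,0,0.21],[0.06,0.65,0.2],-1],[[0,0,0.27],[0.07,0.8,0.2],-1],[[0,0,0.293],[0.07,0.9,0.2],-1]]';python3 -m crank '[[[0,0,0.05],[0,0.2,0],-1],[[0,0,0.11],[0.02,0.4,0],-1],[[0,0,0.17],[0.04,0.6,0],-1],[[0,0,0.23],[0.06,0.8,0],-1],[[0,0,0.28],[0.07,0.95,0],-1],[[0,0,0.293],[0.07,1,0],-1]]';python3 -m crank '[[[0,0,0.05],[0,0.15,0],-1],[[0,0,0.11],[0.02,0.3,0],-1],[[0,0,0.17],[0.04,0.42,0],-1],[[0,0,0.23],[0.05,0.53,0],-1],[[0,0,0.28],[0.05,0.6,0],-1],[[0,0,0.293],[0.05,0.6,0],-1],[[0,0,0.293],[0.05,0.6,0],-1],[[0,0,0.293],[0.05,0.6,0],-1]]'
python3 - <<'E'
from h import *
snap('wrist','w21.png');s=arm.get_state();print(s['tool_pos'],s['tcp_rot'],s['qpos'].round(1))
E
```

```text
time_s: 29.6
tool_pos: [596.4, -243.6, 152.2]
tcp_rot: [-179.9, -0.0, 25.4]
force: [-0.5, 0.2, -3.8]
grip_width: 54.7
time_s: 30.1
tool_pos: [606.8, -92.7, 152.4]
tcp_rot: [-179.9, -0.1, 58.9]
force: [1.3, 0.7, -2.9]
grip_width: 54.6
time_s: 30.77
tool_pos: [614.4, -10.4, 152.0]
tcp_rot: [-179.9, 0.1, 91.7]
force: [0.6, -0.2, -3.0]
grip_width: 54.3
[614.46141378 -10.54602622 152.05926837] [-1.79954004e+02  8.37220958e-02  9.16708311e+01] [ 32.6  33.8 -47.6  96.1  27.6  62.7 -21.6]
```

View pics/w21.png

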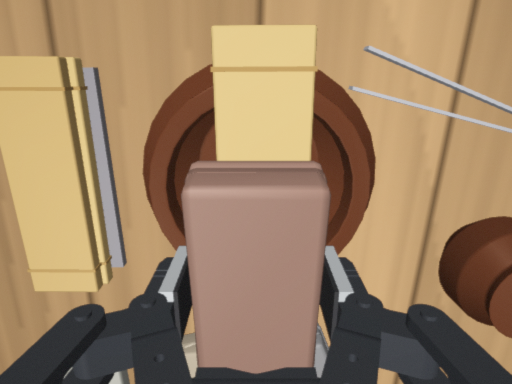

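```bash
python3 -m crank '[[[0,0,0.003],[0.03,0.015,-0.1],-1],[[0,0,0.003],[0.03,0.015,-0.25],-1],[[0,0,0.003],[0.03,0.015,-0.37],-1],[[0,0,0.003],[0.03,0.015,-0.44],-1],[[0,0,0.003],[0.03,0.015,-0.46],-1],[[0,0,0.003],[0.03,0.015,-0.46],-1],[[0,0,0.003],[0.03,0.015,-0.46],-1]]';python3 -m crank '[[[0,0,0],[0,0,-0.01],-1],[[0,0,0],[0,0,-0.02],-1],[[0,0,0],[0,0,-0.02],-1]]'
```

```text
time_s: 31.4
tool_pos: [619.7, -5.6, 83.9]
tcp_rot: [180.0, -0.0, 92.3]
force: [0.2, -0.1, -2.8]
grip_width: 54.8
time_s: 31.65
tool_pos: [619.5, -5.8, 81.0]
tcp_rot: [179.9, 0.0, 92.3]
force: [0.5, 0.7, -3.1]
grip_width: 54.3
```

```bash
python3 -m crank '[[[0,0,0],[0,-0.015,-0.01],-1],[[0,0,0],[0,-0.015,-0.018],-1],[[0,0,0],[0,-0.015,-0.018],-1]]';python3 -m crank '[[[0,0,0],[0,0,-0.01],-1],[[0,0,0],[0,0,-0.01],-1],[[0,0,0],[0,0,-0.01],-1]]'
```

```text
time_s: 31.9
tool_pos: [619.5, -8.5, 78.6]
tcp_rot: [180.0, 0.0, 92.3]
force: [-1.5, -1.5, 2.4]
grip_width: 54.5
time_s: 32.15
tool_pos: [619.6, -8.5, 78.4]
tcp_rot: [179.9, 0.1, 92.3]
force: [-5.6, -2.0, 13.2]
grip_width: 55.1
```

```bash
python3 -m crank '[[[0,0,0],[0,0,0.008],-1],[[0,0,0],[0,0,0.01],0.4],[[0,0,0],[0,0,0.01],0.7],[[0,0,0],[0,0,0.01],1],[[0,0,0],[0,0,0.01],1],[[0,0,0],[0,0,0.01],1],[[0,0,0],[0,0,0.01],1]]'; python3 -m crank '[[[0,0,0],[0,0,0.1],1],[[0,0,0],[0,0,0.3],1],[[0,0,0],[0,-0.1,0.6],1],[[0,0,0.05],[0,-0.3,0.8],1],[[0,0,0.1],[0,-0.6,0.8],1],[[0,0,0.15],[-0.1,-0.9,0.8],1],[[0,0,0.15],[-0.1,-0.9,0.8],1],[[0,0,0.15],[-0.1,-0.9,0.8],1],[[0,0,0.15],[-0.1,-0.9,0.8],1]]'; python3 - <<'E'
from h import *
snap('wrist','w22.png');im,_=snap('scene','s22.png');s=arm.get_state();print(s['tool_pos'],s['tcp_rot'])
im,W=cloud('wrist');h=W[...,2]
k=(h>125)&(h<155)&(np.hypot(W[...,0]-619,W[...,1]+10)<70)
P=W[k];print(k.sum(),np.nanmin(P,0),np.nanmax(P,0));print(cv2.minAreaRect(P[:,:2].astype(np.float32)))
A=np.c_[P[:,:2]-P[:,:2].mean(0),np.ones(len(P))];x=np.linalg.lstsq(A,P[:,2],rcond=None)[0];print(x,np.degrees(np.arctan(x[:2])))
E
```

```text
time_s: 32.73
tool_pos: [619.1, -7.8, 77.7]
tcp_rot: [-180.0, -0.0, 92.4]
force: [-0.1, 0.2, 0.4]
grip_width: 85.5
time_s: 33.48
tool_pos: [603.7, -144.3, 198.5]
tcp_rot: [180.0, -0.0, 109.3]
force: [-0.2, 1.5, 1.0]
grip_width: 85.3
[ 604.35655572 -141.04956671  198.472369  ] [ 1.79942109e+02 -4.18399900e-02  1.09623945e+02]
7922 [591.43731655 -62.92472475 125.00579819] [648.84244657   2.17093954 142.67796824]
((619.4232788085938, -31.08812713623047), (55.838623046875, 62.99659729003906), 3.8548665046691895)
[2.33839783e-02 1.39936829e-01 1.36546141e+02] [1.33955914 7.96606049]
```

View pics/w22.png

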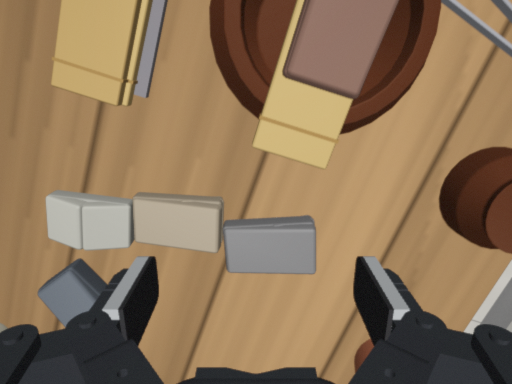

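```bash
python3 -m crank '[[[0,0,0.04],[-0.1,-0.2,0],1],[[0,0,0.08],[-0.2,-0.5,0],1],[[0,0,0.14],[-0.3,-0.8,0],1],[[0,0,0.17],[-0.45,-1,0],1],[[0,0,0.17],[-0.45,-1,0],1]]';python3 -m crank '[[[0,0,0.04],[-0.1,-0.2,-0.1],1],[[0,0,0.08],[-0.3,-0.5,-0.25],1],[[0,0,0.14],[-0.45,-0.66,-0.35],1],[[0,0,0.14],[-0.45,-0.66,-0.35],1],[[0,0,0.14],[-0.45,-0.66,-0.35],1],[[0,0,0.14],[-0.45,-0.66,-0.35],1],[[0,0,0.14],[-0.45,-0.66,-0.35],1]]'
python3 - <<'E'
from h import *
snap('wrist','w23.png');s=arm.get_state();print(s['tool_pos'],s['tcp_rot'],s['qpos'].round(1)); stones()
E
```

```text
time_s: 34.0
tool_pos: [532.8, -300.4, 196.8]
tcp_rot: [-179.7, 0.0, 128.7]
force: [-0.9, -1.4, -0.6]
grip_width: 85.2
time_s: 34.58
tool_pos: [471.4, -389.4, 146.3]
tcp_rot: [179.9, 0.1, 145.2]
force: [0.7, 1.1, 0.3]
grip_width: 85.1
[ 471.5540394  -389.38186126  146.4396626 ] [1.79929981e+02 8.95098088e-02 1.45264984e+02] [ 77.6  38.5 -58.2  96.7  35.5  65.2  64.7]
px [408. 132.] [289  11 223 239] c [ 536.4 -257.8] size [270.9  81.5] long 7.8 up 114 1.6 zc 33.2 bgr [152. 171. 183.]
px [ 63. 133.] [14 92 98 82] c [ 351.6 -501.7] size [62.8 63.5] long 118.7 up -61 0.1 zc 49.7 bgr [ 57.  61. 197.]
px [250. 164.] [215 110  70 111] c [ 464.6 -391.1] size [60.  95.3] long 145.4 up -35 7.5 zc 37.2 bgr [134. 125. 118.]
```

View pics/w23.png

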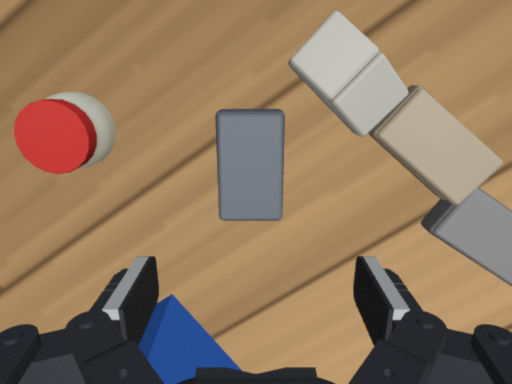

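Stone3 is at pixel (250,164), world (464.6, -391), 60×95 mm. The pale stone5 has meanwhile been knocked up against stone2, so I'll re-measure it before grasping. Gripping stone3 now.

```bash
python3 -m crank '[[[0,0,0],[-0.046,-0.011,-0.25],1],[[0,0,0],[-0.046,-0.011,-0.5],1],[[0,0,0],[-0.046,-0.011,-0.75],1],[[0,0,0],[-0.046,-0.011,-1],1],[[0,0,0],[-0.046,-0.011,-1],1]]';python3 -m crank '[[[0,0,0],[0,0,-0.08],1],[[0,0,0],[0,0,-0.15],1],[[0,0,0],[0,0,-0.15],1],[[0,0,0],[0,0,-0.15],1]]';python3 -m crank '[[[0,0,0],[0,0,0],0.5],[[0,0,0],[0,0,0],-1],[[0,0,0],[0,0,0],-1],[[0,0,0],[0,0,0],-1],[[0,0,0],[0,0,0],-1],[[0,0,0],[0,0,0],-1],[[0,0,0],[0,0,0],-1]]' 60;python3 -m crank '[[[0,0,0],[0,0,0.05],-1],[[0,0,0],[0,0,0.1],-1],[[0,0,0],[0,0,0.2],-1],[[0,0,0],[0,0,0.3],-1],[[0,0,0],[0,0,0.5],-1],[[0,0,0],[0,0,0.8],-1],[[0,0,0],[0,0,1],-1],[[0,0,0],[0,0,1],-1]]'
python3 - <<'E'
from h import *
snap('wrist','w24.png');s=arm.get_state();print(s['tool_pos'],s['tcp_rot'],s['qpos'].round(1))
E
```

```text
time_s: 35.05
tool_pos: [459.1, -389.0, -10.8]
tcp_rot: [179.9, -0.6, 145.2]
force: [-0.4, 1.0, -0.2]
grip_width: 85.3
time_s: 35.38
tool_pos: [463.4, -394.0, -25.8]
tcp_rot: [-180.0, 0.1, 145.1]
force: [-0.1, -0.2, 0.3]
grip_width: 85.3
time_s: 35.97
tool_pos: [463.8, -393.9, -25.1]
tcp_rot: [180.0, 0.2, 145.1]
force: [-0.0, 1.0, 7.0]
grip_width: 58.4
time_s: 36.63
tool_pos: [467.2, -395.5, 131.8]
tcp_rot: [-180.0, 0.7, 145.1]
force: [2.2, -0.8, -2.6]
grip_width: 58.4
[ 465.36335834 -395.10115918  128.5671233 ] [-179.93783669    0.50739437  145.07371837] [ 78.   39.2 -57.3  98.1  36.8  63.   64.3]
```

View pics/w24.png

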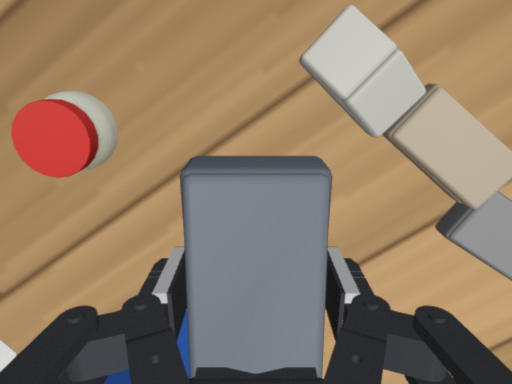

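```bash
python3 -m crank '[[[0,0,-0.02],[0.02,0.1,0.1],-1],[[0,0,-0.06],[0.1,0.25,0.2],-1],[[0,0,-0.1],[0.2,0.45,0.25],-1],[[0,0,-0.14],[0.28,0.65,0.25],-1],[[0,0,-0.16],[0.34,0.8,0.25],-1],[[0,0,-0.16],[0.34,0.9,0.25],-1]]';python3 -m crank '[[[0,0,-0.03],[0.05,0.2,0],-1],[[0,0,-0.07],[0.12,0.4,0],-1],[[0,0,-0.11],[0.2,0.6,0],-1],[[0,0,-0.15],[0.28,0.8,0],-1],[[0,0,-0.15],[0.34,0.95,0],-1],[[0,0,-0.15],[0.34,0.95,0],-1]]';python3 -m crank '[[[0,0,-0.05],[0.05,0.15,0],-1],[[0,0,-0.11],[0.12,0.3,0],-1],[[0,0,-0.15],[0.2,0.45,0],-1],[[0,0,-0.15],[0.27,0.6,0],-1],[[0,0,-0.15],[0.33,0.7,0],-1],[[0,0,-0.15],[0.34,0.72,0],-1],[[0,0,-0.15],[0.34,0.72,0],-1],[[0,0,-0.15],[0.34,0.72,0],-1]]';python3 -m crank '[[[0.03,0,0],[0,0,0],-1],[[0.061,0,0],[0,0,0],-1],[[0.061,0,0],[0,0,0],-1],[[0.061,0,0],[0,0,0],-1],[[0.061,0,0],[0,0,0],-1]]'
python3 - <<'E'
from h import *
snap('wrist','w25.png');im,_=snap('scene','s25.png');s=arm.get_state();print(s['tool_pos'],s['tcp_rot'],s['qpos'].round(1))
cv2.imwrite('pics/s25c.png',im[90:240,140:360].repeat(3,0).repeat(3,1))
E
```

```text
time_s: 37.18
tool_pos: [514.6, -254.3, 160.7]
tcp_rot: [179.9, -0.0, 126.9]
force: [0.2, 1.2, -3.0]
grip_width: 58.6
time_s: 37.68
tool_pos: [565.1, -108.9, 160.7]
tcp_rot: [179.9, -0.2, 110.1]
force: [-0.0, 2.0, -3.0]
grip_width: 58.5
time_s: 38.35
tool_pos: [614.2, -9.7, 159.5]
tcp_rot: [-179.9, 0.1, 92.4]
force: [-0.7, -0.8, -3.7]
grip_width: 58.6
time_s: 38.77
tool_pos: [614.6, -9.2, 160.1]
tcp_rot: [179.8, -6.9, 92.3]
force: [0.4, 1.4, -3.5]
grip_width: 58.3
[614.87050706  -7.33517177 160.53349587] [179.70814902  -6.93891018  92.44611117] [ 38.6  34.9 -50.9  95.3  22.1  61.9 -14.7]
```

View pics/s25c.png

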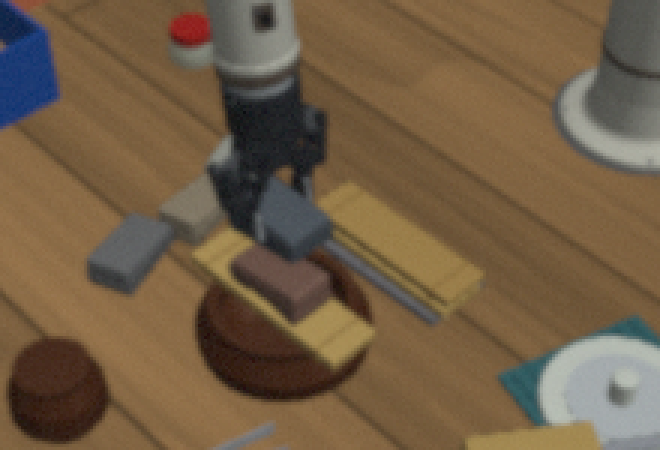

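View pics/w25.png

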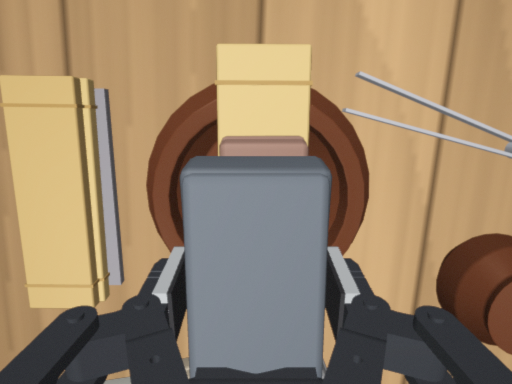

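```bash
python3 -m crank '[[[0,0,0],[0.015,-0.01,-0.08],-1],[[0,0,0],[0.03,-0.01,-0.17],-1],[[0,0,0],[0.03,-0.01,-0.24],-1],[[0,0,0],[0.03,-0.01,-0.27],-1],[[0,0,0],[0.03,-0.01,-0.27],-1],[[0,0,0],[0.03,-0.01,-0.27],-1],[[0,0,0],[0.03,-0.01,-0.27],-1]]'
```

```text
time_s: 39.45
tool_pos: [620.0, -9.2, 120.0]
tcp_rot: [179.7, -7.0, 92.4]
force: [-0.3, 0.7, -3.3]
grip_width: 58.5
```

```bash
python3 -m crank '[[[0,0,0],[0,0,-0.01],-1],[[0,0,0],[0,0,-0.02],-1],[[0,0,0],[0,0,-0.025],-1],[[0,0,0],[0,0,-0.025],-1]]';python3 -m crank '[[[0,0,0],[0,0,-0.008],-1],[[0,0,0],[0,0,-0.013],-1],[[0,0,0],[0,0,-0.013],-1]]'
```

```text
time_s: 39.78
tool_pos: [619.6, -9.7, 116.0]
tcp_rot: [179.7, -7.0, 92.4]
force: [-0.0, -0.1, -2.9]
grip_width: 58.4
time_s: 40.03
tool_pos: [619.9, -9.6, 114.8]
tcp_rot: [179.7, -7.0, 92.4]
force: [-1.5, -0.2, 2.8]
grip_width: 58.5
```

```bash
python3 -m crank '[[[0,0,0],[0,0,-0.006],-1],[[0,0,0],[0,0,-0.006],-1]]';python3 -m crank '[[[0,0,0],[0,0,0.006],-1],[[0,0,0],[0,0,0.006],0.5],[[0,0,0],[0,0,0.006],0.7],[[0,0,0],[0,0,0.006],1],[[0,0,0],[0,0,0.006],1],[[0,0,0],[0,0,0.006],1],[[0,0,0],[0,0,0.006],1]]'; python3 -m crank '[[[0,0,0],[0,-0.01,0.1],1],[[0,0,0],[0,-0.04,0.3],1],[[-0.06,0,0],[0,-0.1,0.6],1],[[-0.061,0,0],[0,-0.3,0.8],1],[[-0.061,0,0],[0,-0.6,0.8],1],[[-0.061,0,0],[0,-0.85,0.8],1],[[-0.061,0,0],[0,-0.85,0.8],1],[[-0.061,0,0],[0,-0.85,0.8],1],[[-0.061,0,0],[0,-0.85,0.8],1]]'; python3 - <<'E'
from h import *
snap('wrist','w26.png');im,_=snap('scene','s26.png');s=arm.get_state();print(s['tool_pos'],s['tcp_rot'])
cv2.imwrite('pics/s26c.png',im[90:240,140:360].repeat(3,0).repeat(3,1))
im,W=cloud('wrist');h=W[...,2]
k=(h>160)&(h<200)&(np.hypot(W[...,0]-619,W[...,1]+10)<70)
P=W[k];print(k.sum(),np.nanmin(P,0),np.nanmax(P,0));print(cv2.minAreaRect(P[:,:2].astype(np.float32)))
A=np.c_[P[:,:2]-P[:,:2].mean(0),np.ones(len(P))];x=np.linalg.lstsq(A,P[:,2],rcond=None)[0];print(x,np.degrees(np.arctan(x[:2])))
stones()
E
```

```text
time_s: 40.2
tool_pos: [619.9, -9.6, 114.7]
tcp_rot: [179.7, -6.9, 92.4]
force: [-3.9, -1.4, 9.6]
grip_width: 58.3
time_s: 40.78
tool_pos: [619.7, -9.5, 114.0]
tcp_rot: [179.7, -7.0, 92.4]
force: [-0.2, 0.1, 0.4]
grip_width: 85.3
time_s: 41.53
tool_pos: [619.4, -137.5, 233.8]
tcp_rot: [-180.0, -0.0, 92.3]
force: [-0.9, 1.3, -0.0]
grip_width: 85.1
[ 619.64192073 -135.31599289  233.99940252] [-1.79995365e+02 -6.70628253e-02  9.24628704e+01]
7874 [590.0001709  -65.3354592  160.06468896] [649.94813736 -11.06031205 178.44508135]
((620.2015991210938, -38.227386474609375), (59.96699142456055, 53.66856384277344), 0.6831331849098206)
[ 4.77675193e-03 -1.23921055e-02  1.75336105e+02] [ 0.27368564 -0.70997901]
px [78. 72.] [ 29   0  95 148] c [429.4 -65.8] size [ 70.9 149.3] long 91.4 up -8 0.0 zc 37.9 bgr [110. 166. 195.]
px [440. 116.] [419  76  76  96] c [820.9 -96.3] size [102.5  45.6] long 82.6 up -16 1.7 zc 50.8 bgr [21. 34. 62.]
px [223. 233.] [ 79 196 249  68] c [ 556.3 -251.7] size [311.   82.7] long 6.7 up 77 2.8 zc 34.1 bgr [146. 147. 148.]
```

View pics/s26c.png

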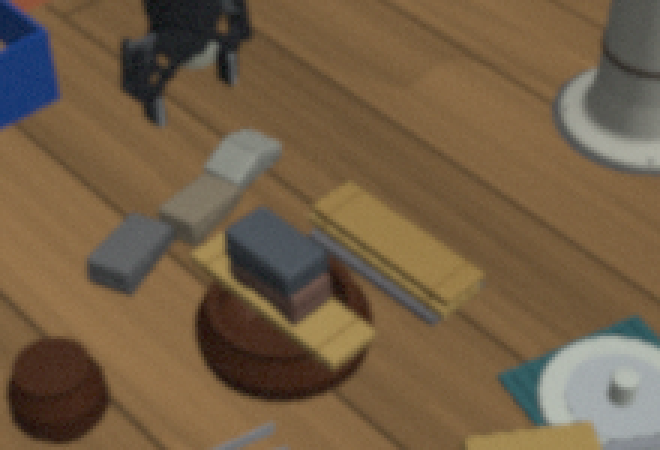

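View pics/w26.png

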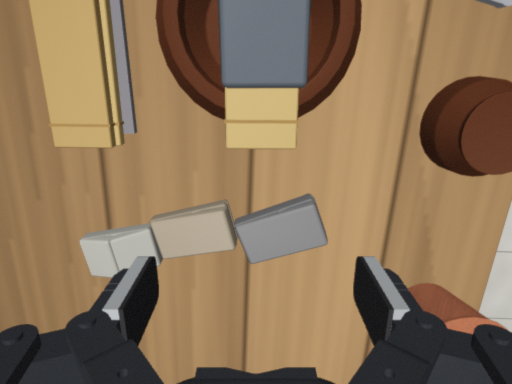

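```bash
python3 -m crank '[[[0,0,-0.06],[0.05,-0.2,0],1],[[0,0,-0.12],[0.1,-0.4,0],1],[[0,0,-0.18],[0.15,-0.6,0],1],[[0,0,-0.24],[0.2,-0.72,-0.1],1],[[0,0,-0.3],[0.2,-0.72,-0.2],1],[[0,0,-0.36],[0.2,-0.72,-0.3],1],[[0,0,-0.42],[0.2,-0.72,-0.4],1],[[0,0,-0.48],[0.2,-0.72,-0.5],1],[[0,0,-0.54],[0.2,-0.72,-0.57],1],[[0,0,-0.6],[0.2,-0.72,-0.57],1],[[0,0,-0.609],[0.2,-0.72,-0.57],1],[[0,0,-0.609],[0.2,-0.72,-0.57],1]]'
python3 - <<'E'
from h import *
snap('wrist','w27.png');s=arm.get_state();print(s['tool_pos'],s['tcp_rot'],s['qpos'].round(1)); 
im,W=cloud('wrist');h=W[...,2];v,u=np.mgrid[:384,:512]
hsv=cv2.cvtColor(im,cv2.COLOR_BGR2HSV)
k=(h>20)&(h<60)&(hsv[...,1]<15)&(im[...,1]<180)&(v<280); n,l,st,ce=cv2.connectedComponentsWithStats(k.astype(np.uint8));b=1+st[1:,4].argmax();P=W[l==b];print(st[b],cv2.minAreaRect(P[:,:2].astype(np.float32)),P[:,2].max())
stones()
E
```

```text
time_s: 42.63
tool_pos: [650.3, -243.2, 148.7]
tcp_rot: [-180.0, -0.0, 22.8]
force: [-0.3, 0.0, 0.3]
grip_width: 85.3
[ 650.44197561 -243.62141415  149.08087756] [ 1.79988111e+02 -4.75345050e-02  2.28687609e+01] [ 38.   36.9 -29.9  84.1  19.4  64.1 -62.5]
[ 222  106   67  111 7026] ((654.71875, -240.18148803710938), (102.8100357055664, 58.28725051879883), 23.448366165161133) 41.31632018622571
px [69. 74.] [ 12   0  85 179] c [653.3 -81.5] size [140.8  34.5] long 27.2 up 24 2.1 zc 54.1 bgr [17. 26. 46.]
px [241. 198.] [188 104 102 196] c [ 602.9 -247. ] size [218.5  83. ] long 6.6 up 72 3.0 zc 35.3 bgr [140. 140. 140.]
```

View pics/w27.png

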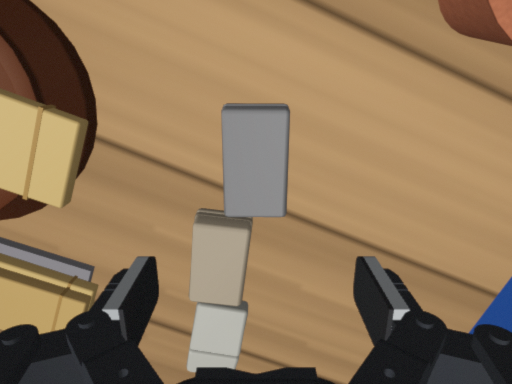

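```bash
python3 -m crank '[[[0,0,0.005],[0.028,0.023,-0.25],1],[[0,0,0.005],[0.028,0.023,-0.5],1],[[0,0,0.005],[0.028,0.023,-0.75],1],[[0,0,0.005],[0.028,0.023,-1],1],[[0,0,0.005],[0.028,0.023,-1],1]]';python3 -m crank '[[[0,0,0],[0,0,-0.08],1],[[0,0,0],[0,0,-0.165],1],[[0,0,0],[0,0,-0.165],1],[[0,0,0],[0,0,-0.165],1]]';python3 -m crank '[[[0,0,0],[0,0,0],0.5],[[0,0,0],[0,0,0],-1],[[0,0,0],[0,0,0],-1],[[0,0,0],[0,0,0],-1],[[0,0,0],[0,0,0],-1],[[0,0,0],[0,0,0],-1],[[0,0,0],[0,0,0],-1]]' 60;python3 -m crank '[[[0,0,0],[0,0,0.05],-1],[[0,0,0],[0,0,0.1],-1],[[0,0,0],[0,0,0.2],-1],[[0,0,0],[0,0,0.3],-1],[[0,0,0],[0,0,0.5],-1],[[0,0,0],[0,0,0.8],-1],[[0,0,0],[0,0,1],-1],[[0,0,0],[0,0,1],-1]]'
python3 - <<'E'
from h import *
snap('wrist','w28.png');s=arm.get_state();print(s['tool_pos'],s['tcp_rot'],s['qpos'].round(1))
E
```

```text
time_s: 43.1
tool_pos: [647.6, -239.4, -9.7]
tcp_rot: [-179.5, 0.5, 23.3]
force: [-2.5, 1.0, -0.3]
grip_width: 85.3
time_s: 43.43
tool_pos: [654.9, -241.9, -24.9]
tcp_rot: [179.9, -0.1, 23.2]
force: [0.2, 0.6, 0.7]
grip_width: 85.3
time_s: 44.02
tool_pos: [655.4, -241.9, -23.9]
tcp_rot: [179.9, -0.1, 23.1]
force: [-1.6, 0.1, 7.2]
grip_width: 58.6
time_s: 44.68
tool_pos: [659.3, -243.1, 134.7]
tcp_rot: [179.4, -0.6, 23.1]
force: [1.5, -0.3, -1.8]
grip_width: 57.6
[ 657.59689788 -242.75648563  131.04741042] [179.57652371  -0.41658896  23.12444165] [ 37.5  38.2 -29.6  84.5  20.3  62.1 -63.1]
```

View pics/w28.png

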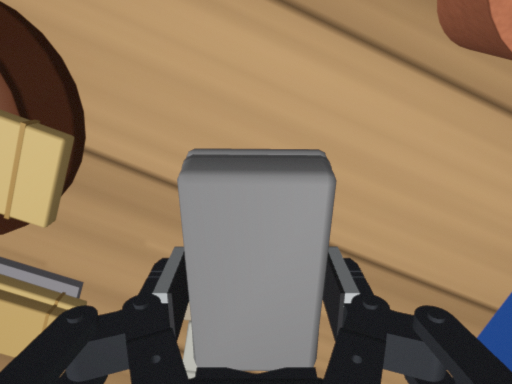

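```bash
python3 -m crank '[[[0,0,0.04],[0,0.05,0.12],-1],[[0,0,0.09],[-0.03,0.12,0.25],-1],[[0,0,0.15],[-0.06,0.25,0.36],-1],[[0,0,0.21],[-0.1,0.4,0.38],-1],[[0,0,0.27],[-0.12,0.55,0.38],-1],[[0,0,0.32],[-0.12,0.65,0.38],-1],[[0,0,0.32],[-0.12,0.65,0.38],-1]]';python3 -m crank '[[[0,0,0.05],[0,0.12,0],-1],[[0,0,0.11],[-0.03,0.27,0],-1],[[0,0,0.17],[-0.06,0.45,0],-1],[[0,0,0.23],[-0.1,0.62,0],-1],[[0,0,0.28],[-0.12,0.76,0],-1],[[0,0,0.285],[-0.13,0.86,0],-1],[[0,0,0.285],[-0.13,0.87,0],-1],[[0,0,0.285],[-0.13,0.87,0],-1],[[0,0,0.285],[-0.13,0.87,0],-1]]'
python3 - <<'E'
from h import *
snap('wrist','w29.png');im,_=snap('scene','s29.png');s=arm.get_state();print(s['tool_pos'],s['tcp_rot'],s['qpos'].round(1))
cv2.imwrite('pics/s29c.png',im[70:220,140:360].repeat(3,0).repeat(3,1))
E
```

```text
time_s: 45.32
tool_pos: [634.5, -138.3, 180.6]
tcp_rot: [-179.8, -0.1, 60.4]
force: [0.1, 1.4, -4.1]
grip_width: 58.1
time_s: 46.07
tool_pos: [616.5, -15.8, 180.4]
tcp_rot: [-180.0, 0.1, 92.2]
force: [-1.5, -0.3, -4.2]
grip_width: 58.1
[616.57358617 -16.14555083 180.48159886] [-1.79968065e+02  7.55116328e-02  9.22142737e+01] [ 34.   32.5 -49.   94.2  26.5  65.6 -19.6]
```

View pics/s29c.png

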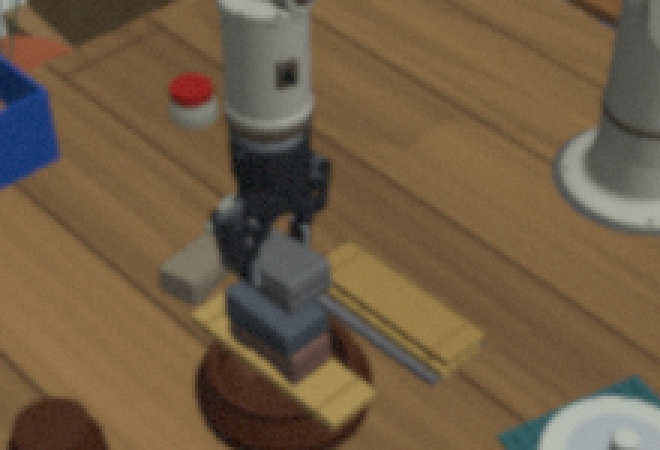

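```bash
python3 -m crank '[[[-0.009,0,0],[0.02,0.01,-0.06],-1],[[-0.009,0,0],[0.02,0.01,-0.12],-1],[[-0.009,0,0],[0.02,0.01,-0.16],-1],[[-0.009,0,0],[0.02,0.01,-0.17],-1],[[-0.009,0,0],[0.02,0.01,-0.17],-1],[[-0.009,0,0],[0.02,0.01,-0.17],-1]]'
```

```text
time_s: 46.67
tool_pos: [619.4, -12.5, 155.2]
tcp_rot: [-179.9, 1.0, 92.4]
force: [-0.2, -0.0, -4.7]
grip_width: 58.4
```

```bash
python3 -m crank '[[[0,0,0],[0,-0.004,-0.01],-1],[[0,0,0],[0,-0.004,-0.02],-1],[[0,0,0],[0,-0.004,-0.02],-1]]';python3 -m crank '[[[0,0,0],[0,0,-0.006],-1],[[0,0,0],[0,0,-0.013],-1],[[0,0,0],[0,0,-0.013],-1]]'
```

```text
time_s: 46.92
tool_pos: [619.4, -12.9, 152.3]
tcp_rot: [-180.0, 1.0, 92.4]
force: [-0.4, 0.3, -4.3]
grip_width: 58.2
time_s: 47.17
tool_pos: [619.8, -12.8, 151.5]
tcp_rot: [180.0, 1.1, 92.5]
force: [-2.0, -1.8, 3.3]
grip_width: 58.2
```

```bash
python3 -m crank '[[[0,0,0],[0,0,-0.006],-1],[[0,0,0],[0,0,-0.006],-1]]';python3 -m crank '[[[0,0,0],[0,0,0.006],-1],[[0,0,0],[0,0,0.006],0.5],[[0,0,0],[0,0,0.006],0.7],[[0,0,0],[0,0,0.006],1],[[0,0,0],[0,0,0.006],1],[[0,0,0],[0,0,0.006],1],[[0,0,0],[0,0,0.006],1]]'; python3 -m crank '[[[0,0,0],[0,0,0.1],1],[[0,0,0],[0,0,0.3],1],[[0.009,0,0],[0,-0.1,0.6],1],[[0.009,0,0],[0,-0.3,0.75],1],[[0.009,0,0],[0,-0.6,0.75],1],[[0.009,0,0],[0,-0.85,0.75],1],[[0.009,0,0],[0,-0.85,0.75],1],[[0.009,0,0],[0,-0.85,0.75],1],[[0.009,0,0],[0,-0.85,0.75],1]]'; cat >> h.py <<'E'
def topplane(z0,z1):
    im,W=cloud('wrist');h=W[...,2]
    k=(h>z0)&(h<z1)&(np.hypot(W[...,0]-619,W[...,1]+10)<75)
    P=W[k];print(k.sum(),np.nanmin(P,0).round(1),np.nanmax(P,0).round(1));print(cv2.minAreaRect(P[:,:2].astype(np.float32)))
    m=P[:,:2].mean(0);A=np.c_[P[:,:2]-m,np.ones(len(P))];x=np.linalg.lstsq(A,P[:,2],rcond=None)[0];print('at',m,'z',x[2],'tilt',np.degrees(np.arctan(x[:2])))
E
python3 - <<'E'
from h import *
snap('wrist','w30.png');im,_=snap('scene','s30.png');s=arm.get_state();print(s['tool_pos'],s['tcp_rot'])
cv2.imwrite('pics/s30c.png',im[70:220,140:360].repeat(3,0).repeat(3,1))
topplane(194,225)
E
```

```text
time_s: 47.33
tool_pos: [619.9, -12.8, 151.4]
tcp_rot: [180.0, 1.1, 92.4]
force: [-4.2, -1.6, 9.1]
grip_width: 58.2
time_s: 47.92
tool_pos: [619.4, -12.6, 150.3]
tcp_rot: [-180.0, 1.0, 92.5]
force: [-0.4, -0.1, -0.4]
grip_width: 85.7
time_s: 48.67
tool_pos: [619.4, -140.1, 263.7]
tcp_rot: [180.0, -0.0, 92.4]
force: [0.8, 0.6, -0.3]
grip_width: 85.1
[ 619.56427569 -138.15866448  263.55040254] [ 1.79963513e+02 -5.06609509e-02  9.26129265e+01]
7738 [590.2 -65.7 194.9] [651.2 -14.6 211. ]
((620.5986938476562, -39.749088287353516), (60.209842681884766, 50.480838775634766), 1.638875961303711)
at [620.32634864 -39.20682906] z 205.85827574566872 tilt [0.07432106 7.28568896]
```

View pics/s30c.png

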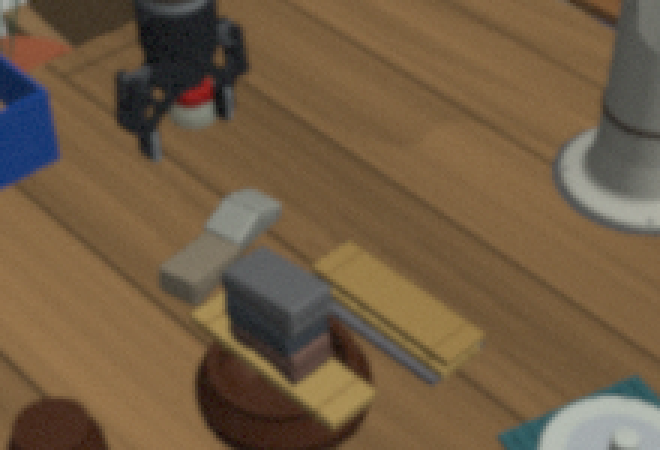

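View pics/w30.png

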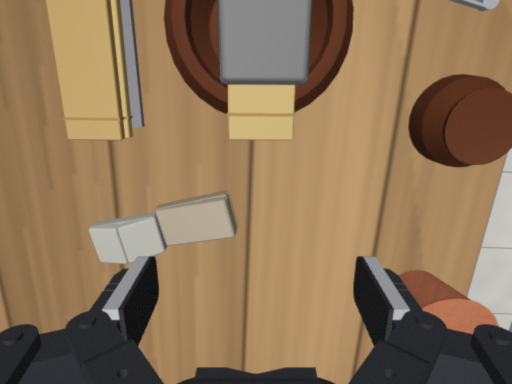

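```bash
python3 -m crank '[[[0,0,0.06],[-0.05,-0.1,0],1],[[0,0,0.12],[-0.1,-0.2,0],1],[[0,0,0.18],[-0.15,-0.3,0],1],[[0,0,0.24],[-0.2,-0.4,-0.1],1],[[0,0,0.3],[-0.3,-0.5,-0.2],1],[[0,0,0.36],[-0.4,-0.6,-0.3],1],[[0,0,0.42],[-0.48,-0.73,-0.4],1],[[0,0,0.48],[-0.48,-0.73,-0.5],1],[[0,0,0.54],[-0.48,-0.73,-0.6],1],[[0,0,0.6],[-0.48,-0.73,-0.75],1],[[0,0,0.66],[-0.48,-0.73,-0.75],1],[[0,0,0.72],[-0.48,-0.73,-0.75],1],[[0,0,0.78],[-0.48,-0.73,-0.75],1],[[0,0,0.84],[-0.48,-0.73,-0.75],1],[[0,0,0.9],[-0.48,-0.73,-0.75],1],[[0,0,0.913],[-0.48,-0.73,-0.75],1],[[0,0,0.913],[-0.48,-0.73,-0.75],1],[[0,0,0.913],[-0.48,-0.73,-0.75],1]]'
python3 - <<'E'
from h import *
snap('wrist','w31.png');s=arm.get_state();print(s['tool_pos'],s['tcp_rot'],s['qpos'].round(1)); 
im,W=cloud('wrist');h=W[...,2];v,u=np.mgrid[:384,:512]
hsv=cv2.cvtColor(im,cv2.COLOR_BGR2HSV)
k=(h>18)&(h<60)&(hsv[...,1]>22)&(hsv[...,1]<90)&(v<280)&(W[...,1]<-180)&(W[...,1]>-330); n,l,st,ce=cv2.connectedComponentsWithStats(k.astype(np.uint8));b=1+st[1:,4].argmax();P=W[l==b];print(st[b],cv2.minAreaRect(P[:,:2].astype(np.float32)),P[:,2].max())
stones()
E
```

```text
time_s: 50.27
tool_pos: [547.7, -248.8, 150.6]
tcp_rot: [180.0, 0.0, -163.0]
force: [-0.0, 0.3, 0.4]
grip_width: 85.5
[ 547.62996665 -249.0563847   150.58650066] [-1.79996597e+02  4.41877123e-03 -1.63004287e+02] [ 68.2  43.5 -68.9  97.8  43.2  69.9  95.4]
[ 228  107   65  114 6701] ((542.9392700195312, -247.5362548828125), (99.37065124511719, 56.30244445800781), 14.871969223022461) 41.07386723962054
px [257. 106.] [220   0  74 221] c [ 503.2 -261.8] size [185.4  63. ] long 18.5 up -46 0.5 zc 34.1 bgr [153. 172. 180.]
px [464.  90.] [400  33 112 116] c [429.3 -88.7] size [ 70.6 106.2] long 92.0 up -73 0.0 zc 38.0 bgr [114. 170. 198.]
px [452. 230.] [394 215 118  35] c [544.5 -59.7] size [ 20.4 107.6] long 124.4 up 62 3.7 zc 53.0 bgr [18. 26. 44.]
```

View pics/w31.png

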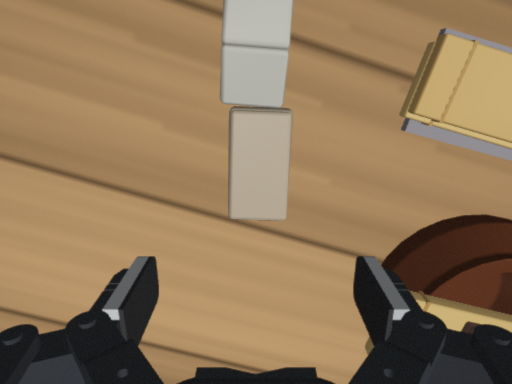

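```bash
python3 -m crank '[[[0,0,-0.018],[-0.031,0.01,-0.25],1],[[0,0,-0.018],[-0.031,0.01,-0.5],1],[[0,0,-0.018],[-0.031,0.01,-0.75],1],[[0,0,-0.018],[-0.031,0.01,-1],1],[[0,0,-0.018],[-0.031,0.01,-1],1]]';python3 -m crank '[[[0,0,0],[0,0,-0.08],1],[[0,0,0],[0,0,-0.175],1],[[0,0,0],[0,0,-0.175],1],[[0,0,0],[0,0,-0.175],1]]';python3 -m crank '[[[0,0,0],[0,0,0],0.5],[[0,0,0],[0,0,0],-1],[[0,0,0],[0,0,0],-1],[[0,0,0],[0,0,0],-1],[[0,0,0],[0,0,0],-1],[[0,0,0],[0,0,0],-1],[[0,0,0],[0,0,0],-1]]' 60;python3 -m crank '[[[0,0,0],[0,0,0.05],-1],[[0,0,0],[0,0,0.1],-1],[[0,0,0],[0,0,0.2],-1],[[0,0,0],[0,0,0.3],-1],[[0,0,0],[0,0,0.5],-1],[[0,0,0],[0,0,0.8],-1],[[0,0,0],[0,0,1],-1],[[0,0,0],[0,0,1],-1]]'
python3 - <<'E'
from h import *
snap('wrist','w32.png');s=arm.get_state();print(s['tool_pos'],s['tcp_rot'],s['qpos'].round(1))
E
```

```text
time_s: 50.73
tool_pos: [537.2, -247.2, -6.3]
tcp_rot: [179.7, -0.5, -165.1]
force: [-1.7, -0.2, 0.2]
grip_width: 85.7
time_s: 51.07
tool_pos: [543.4, -248.4, -25.0]
tcp_rot: [-180.0, 0.0, -165.0]
force: [0.7, -0.2, 0.0]
grip_width: 85.2
time_s: 51.65
tool_pos: [543.7, -248.3, -24.0]
tcp_rot: [-179.9, 0.1, -165.0]
force: [-1.8, 0.9, 7.8]
grip_width: 55.1
time_s: 52.32
tool_pos: [547.7, -248.3, 132.9]
tcp_rot: [-179.6, 0.5, -164.9]
force: [1.6, 0.9, -3.6]
grip_width: 54.7
[ 545.90313375 -248.60037747  129.57775345] [-179.69432029    0.35849429 -164.95870821] [ 67.8  44.  -67.4  99.5  44.3  67.2  92.6]
```

View pics/w32.png

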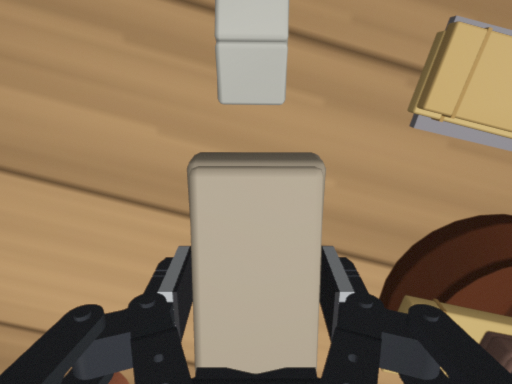

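```bash
python3 -m crank '[[[0,0,-0.04],[0,0,0.1],-1],[[0,0,-0.09],[0,0,0.2],-1],[[0,0,-0.15],[0.03,0.05,0.35],-1],[[0,0,-0.21],[0.06,0.1,0.48],-1],[[0,0,-0.27],[0.1,0.15,0.57],-1],[[0,0,-0.33],[0.15,0.23,0.57],-1],[[0,0,-0.39],[0.2,0.32,0.57],-1],[[0,0,-0.45],[0.24,0.42,0.57],-1],[[0,0,-0.45],[0.24,0.5,0.57],-1],[[0,0,-0.45],[0.24,0.5,0.57],-1]]';python3 -m crank '[[[0,0,-0.05],[0.02,0.12,0],-1],[[0,0,-0.11],[0.06,0.27,0],-1],[[0,0,-0.17],[0.12,0.45,0],-1],[[0,0,-0.23],[0.17,0.62,0],-1],[[0,0,-0.29],[0.21,0.78,0],-1],[[0,0,-0.35],[0.24,0.92,0],-1],[[0,0,-0.41],[0.24,1,0],-1],[[0,0,-0.444],[0.24,1,0],-1],[[0,0,-0.444],[0.24,1,0],-1],[[0,0,-0.444],[0.24,1,0],-1]]'; python3 -m crank '[[[0.02,0,0],[0,0.05,0],-1],[[0.04,0,0],[0,0.08,0],-1],[[0.057,0,0],[0,0.08,0],-1],[[0.057,0,0],[0,0.08,0],-1],[[0.057,0,0],[0,0.08,0],-1],[[0.057,0,0],[0,0.08,0],-1]]'
python3 - <<'E'
from h import *
snap('wrist','w33.png');im,_=snap('scene','s33.png');s=arm.get_state();print(s['tool_pos'],s['tcp_rot'],s['qpos'].round(1))
cv2.imwrite('pics/s33c.png',im[50:200,140:360].repeat(3,0).repeat(3,1))
E
```

```text
time_s: 53.2
tool_pos: [578.0, -168.7, 209.4]
tcp_rot: [180.0, -0.1, 144.0]
force: [0.4, 0.8, -3.8]
grip_width: 54.8
time_s: 54.03
tool_pos: [614.0, -24.4, 209.0]
tcp_rot: [-179.9, 0.1, 92.8]
force: [-0.2, -0.6, -4.8]
grip_width: 54.9
time_s: 54.53
tool_pos: [614.4, -12.2, 209.3]
tcp_rot: [179.7, -6.5, 92.6]
force: [-0.1, 0.4, -5.2]
grip_width: 54.8
[614.60029893 -10.97704224 209.70843008] [179.70122467  -6.50170714  92.67764881] [ 38.9  31.4 -51.   92.6  19.1  66.6 -12.4]
```

View pics/s33c.png

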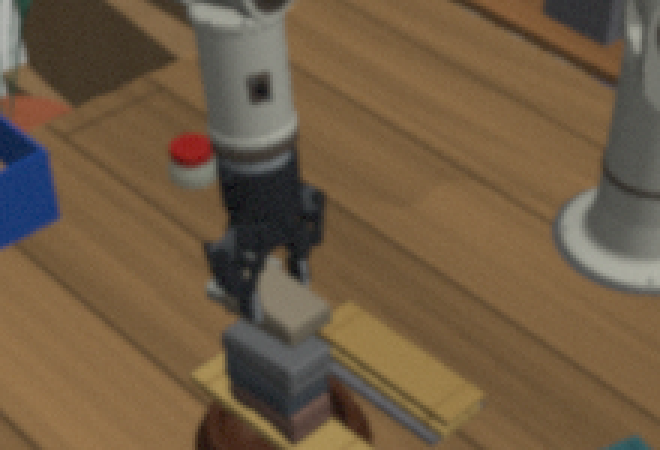

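```bash
python3 -m crank '[[[0,0,0],[0.02,0,-0.04],-1],[[0,0,0],[0.035,0,-0.09],-1],[[0,0,0],[0.035,0,-0.13],-1],[[0,0,0],[0.035,0,-0.135],-1],[[0,0,0],[0.035,0,-0.135],-1],[[0,0,0],[0.035,0,-0.135],-1]]';python3 -m crank '[[[0,0,0],[0,0,-0.01],-1],[[0,0,0],[0,0,-0.013],-1],[[0,0,0],[0,0,-0.013],-1]]'
```

```text
time_s: 55.13
tool_pos: [619.9, -11.0, 189.2]
tcp_rot: [179.7, -6.5, 92.6]
force: [0.6, -0.4, -4.3]
grip_width: 54.9
time_s: 55.38
tool_pos: [620.0, -11.3, 187.5]
tcp_rot: [179.7, -6.5, 92.6]
force: [-0.4, 1.2, -4.2]
grip_width: 54.7
```

```bash
python3 -m crank '[[[0,0,0],[0,0.007,-0.008],-1],[[0,0,0],[0,0.007,-0.015],-1],[[0,0,0],[0,0.007,-0.015],-1]]';python3 -m crank '[[[0,0,0],[0,0,-0.007],-1],[[0,0,0],[0,0,-0.007],-1]]'
```

```text
time_s: 55.63
tool_pos: [620.2, -10.0, 185.7]
tcp_rot: [179.7, -6.5, 92.6]
force: [-1.2, -0.2, -1.2]
grip_width: 54.7
time_s: 55.8
tool_pos: [620.4, -10.0, 185.6]
tcp_rot: [179.6, -6.5, 92.6]
force: [-1.6, -1.1, 5.8]
grip_width: 54.9
```

```bash
python3 -m crank '[[[0,0,0],[0,0,0.003],-1],[[0,0,0],[0,0,0.003],0.4],[[0,0,0],[0,0,0.003],0.6],[[0,0,0],[0,0,0.003],1],[[0,0,0],[0,0,0.003],1],[[0,0,0],[0,0,0.003],1],[[0,0,0],[0,0,0.003],1]]'; python3 -m crank '[[[0,0,0],[0,-0.01,0.1],1],[[0,0,0],[0,-0.04,0.3],1],[[-0.057,0,0],[0,-0.1,0.6],1],[[-0.057,0,0],[0,-0.3,0.75],1],[[-0.057,0,0],[0,-0.6,0.75],1],[[-0.057,0,0],[0,-0.85,0.75],1],[[-0.057,0,0],[0,-0.85,0.75],1],[[-0.057,0,0],[0,-0.85,0.75],1],[[-0.057,0,0],[0,-0.85,0.75],1]]'; 
python3 - <<'E'
from h import *
snap('wrist','w34.png');im,_=snap('scene','s34.png');s=arm.get_state();print(s['tool_pos'],s['tcp_rot'])
cv2.imwrite('pics/s34c.png',im[50:200,140:360].repeat(3,0).repeat(3,1))
topplane(229,260)
E
```

```text
time_s: 56.38
tool_pos: [620.1, -10.1, 184.6]
tcp_rot: [179.7, -6.5, 92.6]
force: [0.2, -0.5, -0.5]
grip_width: 86.0
time_s: 57.13
tool_pos: [619.8, -137.6, 296.8]
tcp_rot: [-180.0, -0.1, 92.5]
force: [-0.7, 0.2, 0.3]
grip_width: 85.6
[ 619.9818409  -135.78111659  297.09208712] [-1.79999910e+02 -6.04229183e-02  9.27137262e+01]
7774 [593.6 -67.3 236.3] [649.1 -11.6 245.1]
((621.1567993164062, -39.563323974609375), (54.147003173828125, 53.530941009521484), 2.545187473297119)
at [621.0941794  -38.77104176] z 241.76356397814405 tilt [ 0.27418963 -2.47937541]
```

View pics/s34c.png

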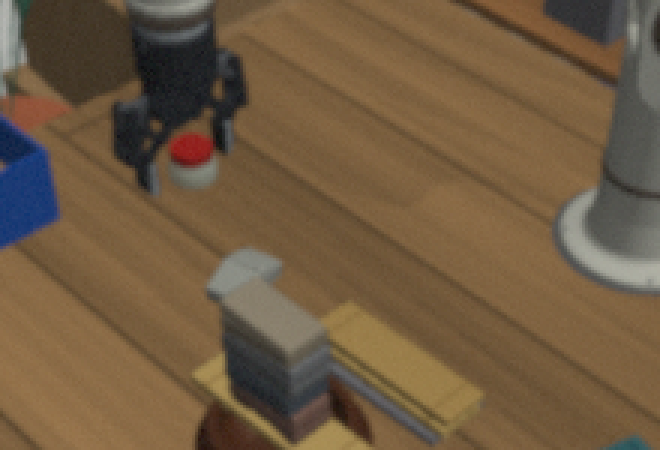

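View pics/w34.png

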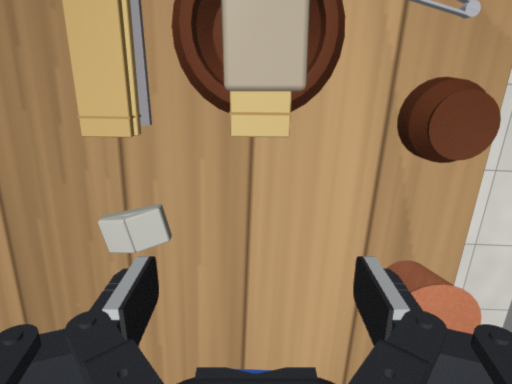

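```bash
python3 - <<'E'
from h import *
im,W=cloud('wrist');h=W[...,2];v,u=np.mgrid[:384,:512]
k=(h>14)&(h<60)&(u>90)&(u<180)&(v>190)&(v<260)
P=W[k];print(k.sum(),cv2.minAreaRect(P[:,:2].astype(np.float32)))
E
```

```text
2435 ((448.3360595703125, -278.64208984375), (94.23107147216797, 55.1063117980957), 14.169394493103027)
```

```bash
python3 -m crank '[[[0,0,-0.05],[-0.1,-0.1,0],1],[[0,0,-0.11],[-0.3,-0.2,0],1],[[0,0,-0.17],[-0.5,-0.35,0],1],[[0,0,-0.23],[-0.7,-0.5,-0.1],1],[[0,0,-0.29],[-0.85,-0.6,-0.2],1],[[0,0,-0.35],[-0.85,-0.6,-0.3],1]]';python3 -m crank '[[[0,0,-0.06],[-0.1,-0.1,-0.15],1],[[0,0,-0.12],[-0.2,-0.2,-0.3],1],[[0,0,-0.18],[-0.3,-0.35,-0.45],1],[[0,0,-0.24],[-0.32,-0.35,-0.6],1],[[0,0,-0.3],[-0.32,-0.35,-0.68],1],[[0,0,-0.337],[-0.32,-0.35,-0.68],1],[[0,0,-0.337],[-0.32,-0.35,-0.68],1],[[0,0,-0.337],[-0.32,-0.35,-0.68],1]]'
python3 - <<'E'
from h import *
snap('wrist','w35.png');s=arm.get_state();print(s['tool_pos'],s['tcp_rot'],s['qpos'].round(1)); stones()
E
```

```text
time_s: 57.73
tool_pos: [487.9, -231.6, 251.6]
tcp_rot: [-180.0, 0.3, 51.8]
force: [0.1, -0.6, 0.0]
grip_width: 85.0
time_s: 58.4
tool_pos: [445.3, -278.8, 150.3]
tcp_rot: [-180.0, -0.0, 14.1]
force: [0.7, -0.1, 0.4]
grip_width: 85.4
[ 445.52015087 -279.17719218  150.64494594] [ 1.79966456e+02 -5.13015410e-02  1.41350422e+01] [ 55.4  20.1 -31.6 109.2  12.8  54.1 -58.1]
px [ 52. 136.] [  0  83 110 104] c [429.9 -94.1] size [70.3 94.8] long 92.1 up -27 0.0 zc 37.9 bgr [120. 177. 205.]
px [257. 162.] [226 113  63  99] c [ 448.8 -279.6] size [92.6 56. ] long 14.5 up -166 1.3 zc 33.8 bgr [182. 191. 191.]
```

View pics/w35.png

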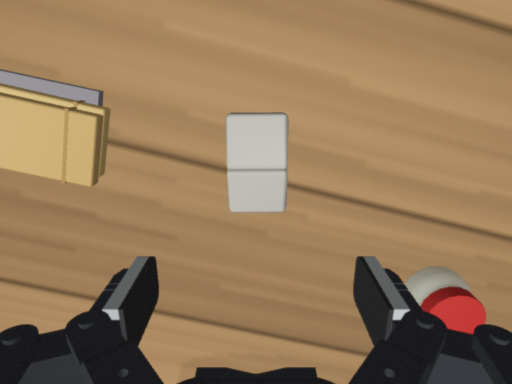

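```bash
python3 -m crank '[[[0,0,0.003],[0.022,0,-0.25],1],[[0,0,0.003],[0.022,0,-0.5],1],[[0,0,0.003],[0.022,0,-0.75],1],[[0,0,0.003],[0.022,0,-1],1],[[0,0,0.003],[0.022,0,-1],1]]';python3 -m crank '[[[0,0,0],[0,0,-0.08],1],[[0,0,0],[0,0,-0.175],1],[[0,0,0],[0,0,-0.175],1],[[0,0,0],[0,0,-0.175],1]]';python3 -m crank '[[[0,0,0],[0,0,0],0.5],[[0,0,0],[0,0,0],-1],[[0,0,0],[0,0,0],-1],[[0,0,0],[0,0,0],-1],[[0,0,0],[0,0,0],-1],[[0,0,0],[0,0,0],-1],[[0,0,0],[0,0,0],-1]]' 60;python3 -m crank '[[[0,0,0],[0,0,0.05],-1],[[0,0,0],[0,0,0.1],-1],[[0,0,0],[0,0,0.2],-1],[[0,0,0],[0,0,0.3],-1],[[0,0,0],[0,0,0.5],-1],[[0,0,0],[0,0,0.8],-1],[[0,0,0],[0,0,1],-1],[[0,0,0],[0,0,1],-1]]'
python3 - <<'E'
from h import *
snap('wrist','w36.png');s=arm.get_state();print(s['tool_pos'],s['tcp_rot'],s['qpos'].round(1))
E
```

```text
time_s: 58.87
tool_pos: [443.1, -276.6, -6.1]
tcp_rot: [-179.5, 0.4, 14.4]
force: [-1.7, -0.4, -0.6]
grip_width: 86.0
time_s: 59.2
tool_pos: [449.2, -280.8, -24.3]
tcp_rot: [179.9, -0.1, 14.2]
force: [-0.1, -0.5, 0.4]
grip_width: 85.8
time_s: 59.78
tool_pos: [449.0, -280.9, -24.1]
tcp_rot: [179.9, -0.1, 14.2]
force: [-1.8, 2.6, 11.8]
grip_width: 54.1
time_s: 60.45
tool_pos: [452.4, -282.4, 131.2]
tcp_rot: [179.5, -0.4, 14.2]
force: [2.0, 0.2, -1.8]
grip_width: 54.2
[ 450.64162246 -281.90407733  128.19541971] [179.6163447   -0.30162831  14.19006126] [ 54.9  22.2 -31.5 109.8  14.8  51.4 -59.6]
```

View pics/w36.png

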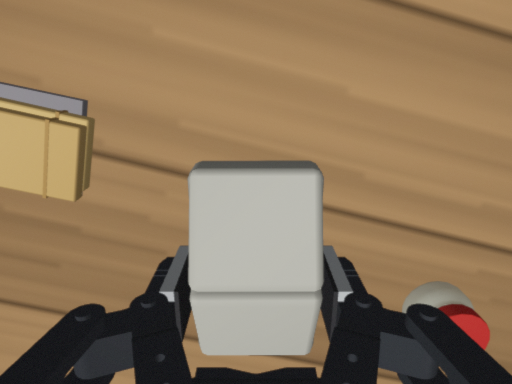

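```bash
python3 -m crank '[[[0,0,0.04],[0.05,0,0.12],-1],[[0,0,0.09],[0.12,0.03,0.28],-1],[[0,0,0.15],[0.22,0.1,0.45],-1],[[0,0,0.21],[0.35,0.2,0.62],-1],[[0,0,0.27],[0.45,0.35,0.76],-1],[[0,0,0.33],[0.52,0.5,0.8],-1],[[0,0,0.34],[0.56,0.65,0.8],-1],[[0,0,0.34],[0.56,0.7,0.8],-1],[[0,0,0.34],[0.56,0.7,0.8],-1]]';python3 -m crank '[[[0,0,0.05],[0.05,0.12,0],-1],[[0,0,0.11],[0.15,0.27,0],-1],[[0,0,0.17],[0.27,0.45,0],-1],[[0,0,0.23],[0.38,0.62,0],-1],[[0,0,0.29],[0.48,0.78,0],-1],[[0,0,0.343],[0.55,0.92,0],-1],[[0,0,0.343],[0.56,1,0],-1],[[0,0,0.343],[0.56,1,0],-1],[[0,0,0.343],[0.56,1,0],-1],[[0,0,0.343],[0.56,1,0],-1]]';python3 -m crank '[[[-0.01,0,0],[0,0.05,0],-1],[[-0.022,0,0],[0,0.07,0],-1],[[-0.022,0,0],[0,0.07,0],-1],[[-0.022,0,0],[0,0.07,0],-1],[[-0.022,0,0],[0,0.07,0],-1]]'
python3 - <<'E'
from h import *
snap('wrist','w37.png');im,_=snap('scene','s37.png');s=arm.get_state();print(s['tool_pos'],s['tcp_rot'],s['qpos'].round(1))
cv2.imwrite('pics/s37c.png',im[50:200,140:360].repeat(3,0).repeat(3,1))
E
```

```text
time_s: 61.25
tool_pos: [531.1, -171.8, 242.6]
tcp_rot: [-179.8, -0.0, 53.4]
force: [-0.2, 0.7, -2.3]
grip_width: 53.9
time_s: 62.08
tool_pos: [615.0, -28.2, 243.0]
tcp_rot: [-179.9, 0.1, 92.2]
force: [0.3, -0.1, -2.4]
grip_width: 53.9
time_s: 62.5
tool_pos: [615.7, -15.6, 243.9]
tcp_rot: [-179.9, 2.6, 92.4]
force: [1.1, -1.1, -3.4]
grip_width: 54.0
[615.78840327 -15.75371726 243.83802746] [-179.8886081     2.54154846   92.38691916] [ 33.7  29.1 -50.9  90.5  25.9  72.7 -19.5]
```

View pics/s37c.png

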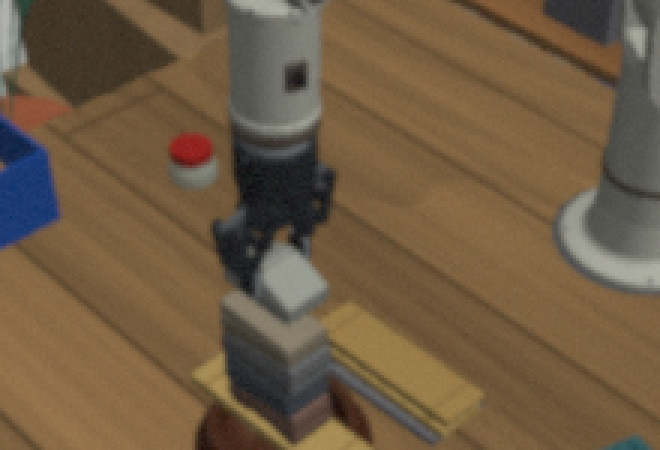

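```bash
python3 -m crank '[[[0,0,0],[0.015,0,-0.04],-1],[[0,0,0],[0.03,0,-0.1],-1],[[0,0,0],[0.03,0,-0.15],-1],[[0,0,0],[0.03,0,-0.16],-1],[[0,0,0],[0.03,0,-0.16],-1],[[0,0,0],[0.03,0,-0.16],-1]]';python3 -m crank '[[[0,0,0],[0,0,-0.008],-1],[[0,0,0],[0,0,-0.013],-1],[[0,0,0],[0,0,-0.013],-1]]'
```

```text
time_s: 63.1
tool_pos: [620.1, -14.6, 219.5]
tcp_rot: [-179.8, 2.5, 92.5]
force: [-0.2, -0.2, -3.3]
grip_width: 53.8
time_s: 63.35
tool_pos: [620.3, -14.6, 218.0]
tcp_rot: [-179.9, 2.5, 92.5]
force: [-0.2, 0.2, -2.8]
grip_width: 53.6
```

```bash
python3 -m crank '[[[0,0,0],[0,0,-0.008],-1],[[0,0,0],[0,0,-0.013],-1],[[0,0,0],[0,0,-0.013],-1]]'
```

```text
time_s: 63.6
tool_pos: [620.9, -14.5, 217.0]
tcp_rot: [-180.0, 2.5, 92.5]
force: [-0.0, 0.5, 2.5]
grip_width: 54.0
```

```bash
python3 -m crank '[[[0,0,0],[0,0,-0.003],-1],[[0,0,0],[0,0,-0.003],-1],[[0,0,0],[0,0,0.003],0.4],[[0,0,0],[0,0,0.003],0.6],[[0,0,0],[0,0,0.003],1],[[0,0,0],[0,0,0.003],1],[[0,0,0],[0,0,0.003],1],[[0,0,0],[0,0,0.003],1]]'; python3 -m crank '[[[0,0,0],[0,0,0.1],1],[[0,0,0],[0,0,0.3],1],[[0.022,0,0],[0,-0.1,0.6],1],[[0.022,0,0],[0,-0.3,0.75],1],[[0.022,0,0],[0,-0.6,0.75],1],[[0.022,0,0],[0,-0.85,0.75],1],[[0.022,0,0],[0,-0.9,0.75],1],[[0.022,0,0],[0,-0.9,0.75],1],[[0.022,0,0],[0,-0.9,0.75],1]]'; python3 -m crank '[[[0,0,0],[0,-0.2,0],1],[[0,0,0],[0,-0.5,0],1],[[0,0,0],[0,-0.8,0],1],[[0,0,0],[0,-1,0],1],[[0,0,0],[0,-1,0],1]]'
python3 - <<'E'
from h import *
snap('wrist','w38.png');im,_=snap('scene','s38.png');im2,_=snap('top','t38.png');s=arm.get_state();print(s['tool_pos'],s['tcp_rot'])
cv2.imwrite('pics/s38c.png',im[90:300,150:420].repeat(2.9,0).repeat(2.9,1) if False else cv2.resize(im[90:300,150:420],None,fx=2.8,fy=2.8))
cv2.imwrite('pics/t38c.png',cv2.resize(im2[110:280,100:380],None,fx=2.8,fy=2.8))
E
```

```text
time_s: 64.27
tool_pos: [620.2, -14.7, 216.2]
tcp_rot: [-179.9, 2.5, 92.5]
force: [-0.2, -0.4, -0.5]
grip_width: 85.8
time_s: 65.02
tool_pos: [620.0, -150.6, 328.4]
tcp_rot: [-180.0, -0.0, 92.3]
force: [-0.8, 0.9, -0.3]
grip_width: 85.6
time_s: 65.43
tool_pos: [618.5, -309.3, 327.2]
tcp_rot: [-179.9, 0.2, 91.9]
force: [-0.2, -1.3, -0.8]
grip_width: 85.1
[ 620.77198061 -297.56524377  328.58247918] [ 1.79994351e+02 -1.18332938e-01  9.25724231e+01]
```

View pics/s38c.png

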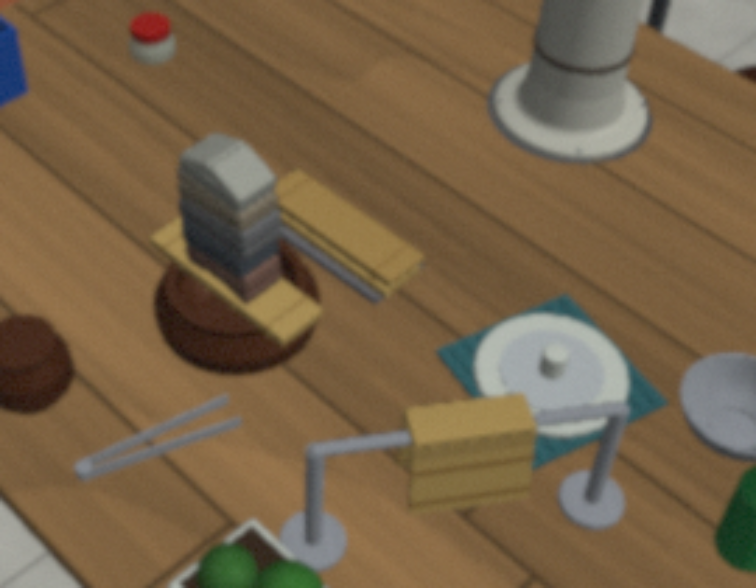

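View pics/t38c.png

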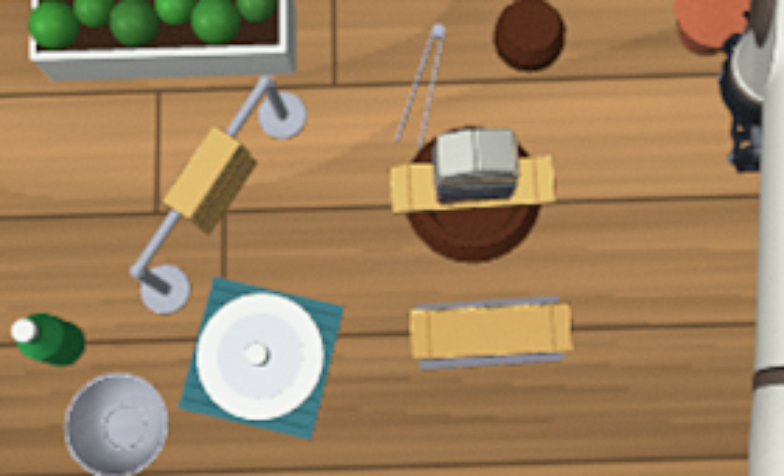

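View pics/w38.png

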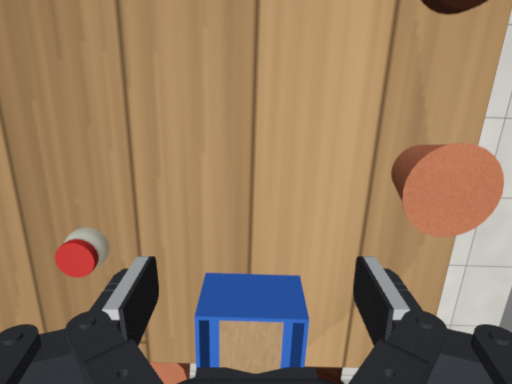

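The final views show everything in place: a five-stone stack on the board, the lid knob up on the mat, the holder astride the rail, and two boards in the rack. Next a numeric check, with a second look after a pause.

```bash
cat > chk.py <<'E'
from h import *
snap('top'); snap('scene'); print(arm.get_state()['time_s'])
im,W=cloud('top');h=W[...,2];hsv=cv2.cvtColor(im,cv2.COLOR_BGR2HSV);v,u=np.mgrid[:384,:512]
k=(im.min(2)>170)&(h>8)&(h<26)&(W[...,0]<520)&(W[...,1]>150)&(W[...,1]<420);uv=np.argwhere(k)
print('lid',cv2.minEnclosingCircle(ray('top',uv[:,1],uv[:,0],16)[:,:2].astype(np.float32)),np.median(h[k]))
m=(cv2.inRange(hsv,(80,60,40),(100,255,200))>0)&(u>150)&(u<240)&(v>190)&(v<285);uv=np.argwhere(m)
print('mat',cv2.minAreaRect(ray('top',uv[:,1],uv[:,0],6)[:,:2].astype(np.float32)))
k=(h>178)&(h<200)&(u<210)&(u>140)&(v>140)&(v<210)&(hsv[...,0]<32)&(hsv[...,1]>60)
P=W[k];print('holder',rectat('top',k,182));A=np.c_[P[:,:2]-P[:,:2].mean(0),np.ones(len(P))];x=np.linalg.lstsq(A,P[:,2],rcond=None)[0];print('z',x[2],'tilt',np.degrees(np.arctan(x[:2])))
k=(h>255)&(h<300)&(np.hypot(W[...,0]-617,W[...,1]+12)<80);P=W[k];print('s5',cv2.minAreaRect(P[:,:2].astype(np.float32)),np.median(P[:,2]),P[:,2].max())
k=(h>97)&(h<111)&(np.hypot(W[...,0]-617,W[...,1]+12)<140)&(hsv[...,1]>60)&(im[...,2]>140);uv=np.argwhere(k)
print('board',cv2.minAreaRect(ray('top',uv[:,1],uv[:,0],104)[:,:2].astype(np.float32)),np.median(h[k]))
im,W=cloud('scene');h=W[...,2]
k=(h>84)&(h<96)&(np.hypot(W[...,0]-617,W[...,1]+9)<88)
k=(h>255)&(h<300)&(np.hypot(W[...,0]-617,W[...,1]+12)<80);P=W[k];print('s5 scene',cv2.minAreaRect(P[:,:2].astype(np.float32)),P[:,2].max())
E
python3 chk.py; python3 -m crank '[[[0,0,0],[0,0,0],1],[[0,0,0],[0,0,0],1],[[0,0,0],[0,0,0],1],[[0,0,0],[0,0,0],1],[[0,0,0],[0,0,0],1],[[0,0,0],[0,0,0],1],[[0,0,0],[0,0,0],1],[[0,0,0],[0,0,0],1],[[0,0,0],[0,0,0],1],[[0,0,0],[0,0,0],1],[[0,0,0],[0,0,0],1],[[0,0,0],[0,0,0],1]]'; python3 chk.py
```

```text
65.6833
lid ((434.427001953125, 319.6697692871094), 128.44387817382812) 16.963778996571364
mat ((404.2203369140625, 289.1445007324219), (187.74545288085938, 187.60104370117188), 75.07246398925781)
holder (((626.3385620117188, 336.83056640625), (46.08137893676758, 118.89358520507812), 56.33570098876953), array([626.9455 , 338.34787], dtype=float32), 349)
z 183.03308629644832 tilt [1.28608102 0.94430481]
s5 ((619.0369873046875, -14.88088607788086), (56.81476974487305, 92.80485534667969), 2.412306785583496) 272.3033108925572 290.7772986919024
board ((619.3248901367188, -12.577835083007812), (63.200767517089844, 219.5266571044922), 1.858707308769226) 103.94392402172957
s5 scene ((624.2741088867188, -13.45718002319336), (57.42862319946289, 98.25984191894531), 5.773719787597656) 284.5329761365849
time_s: 66.68
tool_pos: [620.3, -299.7, 328.9]
tcp_rot: [180.0, -0.0, 92.5]
force: [-0.0, -0.1, 0.1]
grip_width: 85.6
66.7833
lid ((434.427001953125, 319.6697692871094), 128.44387817382812) 16.771601676002547
mat ((404.3964538574219, 289.2703552246094), (187.39080810546875, 188.05816650390625), 75.31639862060547)
holder (((626.5553588867188, 337.4674987792969), (44.780860900878906, 119.23882293701172), 56.33570098876953), array([626.8386, 338.1232], dtype=float32), 341)
z 182.78565443847538 tilt [1.08946333 1.54885451]
s5 ((619.5891723632812, -14.803104400634766), (55.980201721191406, 92.51099395751953), 2.662701368331909) 272.85108914784746 288.89556693350164
board ((619.328125, -12.678337097167969), (63.200767517089844, 219.32554626464844), 1.858707308769226) 104.60252947792947
s5 scene ((623.3505249023438, -11.575374603271484), (58.65931701660156, 92.25012969970703), 3.6132314205169678) 284.02952020986595
```

```bash
python3 - <<'E'
from h import *
im,W=cloud('top');h=W[...,2]
k=(im.min(2)>165)&(h>8)&(h<26)&(np.hypot(W[...,0]-404,W[...,1]-289)<105);uv=np.argwhere(k)
print('lid',cv2.minEnclosingCircle(ray('top',uv[:,1],uv[:,0],16)[:,:2].astype(np.float32)))
k=(h>38)&(h<60)&(np.hypot(W[...,0]-404,W[...,1]-289)<60);print('knob',W[k].mean(0),k.sum())
E
```

```text
lid ((404.4677429199219, 289.68414306640625), 88.06376647949219)
knob [403.37782689 286.93073187  49.74474557] 50
```

The lid is centred on the mat to within 1 mm, knob up, and the stack hasn't moved between the two looks. Handing in.

```bash
python3 -c "
from workcell import arm
print(arm.sign_off())"
```

```text
the job is handed in; nothing more can be done
None
```

The job is done and handed in at about 67 s of the 210 s allowed. The holder is on the rail, the lid is on the mat, the top board is across the jar, and all five stones are stacked on the board.

Last checks:

- **Holder:** it hangs astride the middle of the rail, with its crown at 183 mm (182 expected) and a tilt of about 2°.
- **Lid:** it lies knob up, within about 1 mm of the mat's centre.
- **Board:** only the top board was taken; the other two are still in the rack. It lies flat at 104 mm but about 3–4 mm off the jar's centre in x. I left it because that still spans the mouth well.
- **Stones:** from the bottom they are 4, 3, 1, 2 and 5, with thick ends alternating. By the measured top faces and tool angles, none leans more than about 7°. The stack did not move between two looks 1.1 s apart.

Three things disagreed or went wrong along the way:

- **Fingertips:** they sat about 35–47 mm behind the reported tool point, so the first grasp shut above the holder without touching it. I measured the offset with the wrist camera and allowed for it from then on.
- **Stone 5:** it was knocked against stone 2 during the run. I re-measured both before grasping them.
- **Cameras:** they disagree by 2–5 mm on position. The top and scene views put stone 5 at x = 619 and x = 624.

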